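Make up the front-door and gate hardware kits

ROBOT

A 7-joint arm with a two-finger parallel gripper is mounted at the origin on the work surface. World frame = base frame: x ahead of the robot, y to its left, z up, the work surface at z = 0. Lengths are in m, angles in rad, forces in N, time in s.
With the tool pointing down it reaches from about 0.4 to 0.85 m from the base axis. Payload 10.4 kg.
Tool frame: the origin (TCP) lies on the centre line of the jaws, within the pads' length; the fingertips stand 19 mm ahead of it and the grasp point (between the pads) is the TCP; z points along the fingers, y is the line along which they close (so a half turn about z gives the same grasp; the last joint's range is limited). The gripper opens to 85 mm and grips with 20 to 120 N. Pads are 22 mm wide; open, the fingers measure 114 mm over their backs; the gripper's body (76 mm by 85 mm) begins 54 mm behind the grasp point. The pads swing forward as they close: fully open they stand 13 mm farther back than shut.
Start: joints at [-1.281, 0.332, -0.065, 1.46, 0.022, 1.35, -0.088], TCP at [0.192, 0.595, 0.25] pointing down, gripper open.
Joint ranges: [-2.6, 2.6], [-0.5, 2.12], [-1.47, 1.34], [0.16, 2.42], [-1.27, 4.41], [0.06, 2.06], [-2.6, 2.6]. Speed limits (rad/s): [2.22, 2.22, 2.79, 2.79, 3.14, 3.14, 3.14].

INTERFACE

Orientations are given as a 3x3 rotation matrix whose columns are the frame's x, y, z axes.
In Python, from workcell import state, camera, hand_in, look_for gives the robot as it stands.
- The arm moves only by the tool apply_moves, never from a script. Its argument "rows" is a list of rows, each an object of numbers: "tx", "ty", "tz": the shift along the tool's x, y, z in m; "rx", "ry", "rz": the turn, a rotation vector about the tool's x, y, z in degrees. A call has exactly 5 rows; each row shifts and turns the commanded pose from where the row before left it, along the tool's axes as they then stand; what a row does not reach is not made up. A row lasts 1/10 s, in which the tool goes at most 50 mm and 8.59 degrees, less where a joint would pass 70% of its speed; a pose out of reach is approached as far as the arm can. A call is refused whole if a number of a shift passes 0.05 or a number of a turn 8.59, either way. A call with a gripper value outside its range is refused whole. "grip" is the closure, from 0 (fully open) to 1 (shut), set as the call begins (left out, the last holds). The fingers move at their own pace and stop on an object; "grip_force" is the grip in N (left out, the last holds). Time passes only in rows, so rows that do not move let the fingers close, or fill a call up. It gives the time, the measured TCP pose, the force, the opening and the grip force at its end, in the units of the state.
- state(): the state, without advancing time (a new reading comes with each control period).
- camera(name): name is "scene" or "top" or "wrist"; returns a dict with "img" (400x640x3 uint8, red, green, blue), "intrinsics" (3x3 intrinsics, pixels), "R" (3x3) and "t" (3): a world point X has camera coordinates R X + t; the wrist camera has in their place "mount" (4x4, takes a point from camera to tool coordinates, whose origin is the TCP and whose axes are the flange's). Camera axes: x right, y down, z forward; pixel columns grow to the right and rows downward; lengths in m; the calibration is good to about 2 mm. A picture is of the moment at which its call begins: read the wrist's pose just before it. There is no depth.
- hand_in(): hands the job in; it is judged then, once.
Trained networks look in the newest picture that a camera, given by its name, has taken for a name from the list of things; names that differ only in an ending like _2 or _b are one class to them, and where a whole thing is asked for, a point or a joint stands for the part that bears it (a point fixed in the world has none). Each returns a list of dicts, best first, with "score" (0 to 1); they miss things now and then, are a little off and sometimes report something else, mostly with a low value. They report only what shows in the picture. A call takes as long as a camera call. They do not tell look-alikes from the thing itself.
- look_for(camera, label): "xyz" ([x, y, z] in m, in world coordinates, good to about 4 mm: the middle of the surface that is visible of it).
The state is a dict: "time_s": time; "joint_pos": joint angles; "dq": joint speeds; "joint_efforts": joint torques, N m; "position": TCP position; "tcp_rot": TCP orientation; "contact_force": force on the tool from outside, world axes, zero at the start; "torque": the same for the moment, N m; "width": opening from 0.0 (shut) to 1.0 (fully open); "gripper_force": force on a finger pad.
Only numpy, scipy, OpenCV 4.12 (cv2) and the standard library are available. Lean on these libraries where they do the work, as an engineer would, in place of code of your own. Each camera call takes 0.05 s, during which the arm holds its last target. There are 200 camera calls.

TASK

Make up two sample kits from the hardware on the desk: the front-door kit in the red tray gets the brass knob, standing upright, and the grey bracket, one to each compartment; the gate kit in the blue tray gets the slide bolt and the black pull handle, one to each long lane, and the padlock lying in the crosswise end compartment. Every part must lie flat on the floor of its compartment the same way up as it is now, set down rather than dropped. Leave the silver knob, the red bracket and the screw tin where they are.

Things in the scene. Friction and masses are not known exactly. Their poses are not given: they have to be found in the camera images.
- brass_knob: Brass-coloured door knob standing on its round rose: rose 54 mm across and 8 mm high, neck 22 mm across, knob 50 mm across at its widest (36 to 45 mm above the table), 58 mm high in all. About 0.26 kg. Origin: centre of its underside, z up. Round, so its yaw does not matter.
- silver_knob: The same door knob in bare silvery steel. Not wanted in either kit. Origin: centre of its underside.
- grey_bracket: Bracket of folded sheet steel painted grey, an upside-down U channel: 60 mm long (its x), 40 mm wide over its two upright flanges (its y), 30 mm high (z), sheet 3 mm thick, four dark slots and holes in the flat top. Its two ends are open; take it across the flanges, which are rigid. About 0.16 kg. Origin: centre of its underside, z up.
- red_bracket: The same bracket painted red. Not wanted in either kit. Origin: centre of its underside; same axes.
- screw_tin: Round metal screw tin with a yellow lid, 55 mm across and 44 mm high. Not wanted in either kit. Origin: centre of its underside.
- padlock: Padlock lying flat, 22 mm high: brass-coloured body 36 mm (its x) by 40 mm (its y) with a copper-coloured plate on top, steel shackle of 8 mm bar, 34 mm over its outside; 68 mm long in all, the body from x = -34 to +2 mm, the shackle on to +34 mm. About 0.22 kg. Origin: underside, in the middle of the overall length, so the centre of the brass body is at x = -16 mm; z up.
- slide_bolt: Steel slide bolt (barrel bolt) lying on its backplate: backplate 120 mm (its x) by 36 mm (its y) by 3 mm, on it a barrel 84 mm long and 24 mm wide whose top is 29 mm up, round bolt ends showing at both ends up to x = +62 mm, and a small black ball knob on top at x = -32 mm, 50 mm up. About 0.30 kg. Origin: centre of the underside, z up.
- pull_handle: Black pull handle (D-shaped) standing on its two feet: a round grip bar 14 mm thick along its x, bar axis 34 mm up, on two posts at x = +49 and -49 mm with feet 30 by 30 mm and 4 mm thick; 128 mm long, 30 mm wide, 41 mm high in all. About 0.24 kg. Origin: centre of the underside, midway between the feet, z up.
- red_tray: Red kit tray, fixed to the table: outside 212 mm (its x) by 112 mm (its y), floor 3 mm thick, walls and divider 4 mm thick with tops 15 mm above the table. One divider across the middle makes two equal compartments, each 102 by 104 mm inside, centred at x = +53 and -53 mm, y = 0. Origin: centre of its underside, z up.
- blue_tray: Blue kit tray, fixed to the table: outside 262 mm (its x) by 140 mm (its y), floor 3 mm thick, walls and dividers 4 mm thick with tops 15 mm above the table. Two long lanes side by side, each 155 mm (x) by 64 mm (y) inside, centred at x = -49.5 mm, y = +34 and -34 mm; and at the +x end one crosswise compartment 95 mm (x) by 132 mm (y) inside, centred at x = 79.5 mm, y = 0. Origin: centre of its underside, z up.
Things that resemble listed ones, but are neither listed nor needed, are in the scene too. Several things look just like the red_tray: the one meant starts farthest from the robot's base.

How it is judged:
At the end, for the whole second after the job is handed in: Each part in its named compartment, one to each (knob and bracket, bolt and handle either way round): origin inside it, underside within 5 mm of the tray floor, level within 0.08 rad, released, at rest. Silver knob, red bracket and screw tin within 30 mm of their starts (((x of brass_knob in the frame of red_tray between -0.104 and -0.002 m and y of brass_knob in the frame of red_tray between -0.054 and 0.054 m and z of brass_knob in the frame of red_tray between -0.002 and 0.0075 m and angle between each of brass_knob, grey_bracket's own z axis and vertical below 0.08 rad and x of grey_bracket in the frame of red_tray between 0.002 and 0.104 m and y of grey_bracket in the frame of red_tray between -0.054 and 0.054 m and z of grey_bracket in the frame of red_tray between -0.002 and 0.0075 m) or (x of brass_knob in the frame of red_tray between 0.002 and 0.104 m and y of brass_knob in the frame of red_tray between -0.054 and 0.054 m and z of brass_knob in the frame of red_tray between -0.002 and 0.0075 m and angle between each of brass_knob, grey_bracket's own z axis and vertical below 0.08 rad and x of grey_bracket in the frame of red_tray between -0.104 and -0.002 m and y of grey_bracket in the frame of red_tray between -0.054 and 0.054 m and z of grey_bracket in the frame of red_tray between -0.002 and 0.0075 m)) and ((x of slide_bolt in the frame of blue_tray between -0.127 and 0.028 m and y of slide_bolt in the frame of blue_tray between -0.066 and -0.002 m and z of slide_bolt in the frame of blue_tray between -0.002 and 0.0075 m and angle between each of slide_bolt, pull_handle's own z axis and vertical below 0.08 rad and x of pull_handle in the frame of blue_tray between -0.127 and 0.028 m and y of pull_handle in the frame of blue_tray between 0.002 and 0.066 m and z of pull_handle in the frame of blue_tray between -0.002 and 0.0075 m) or (x of slide_bolt in the frame of blue_tray between -0.127 and 0.028 m and y of slide_bolt in the frame of blue_tray between 0.002 and 0.066 m and z of slide_bolt in the frame of blue_tray between -0.002 and 0.0075 m and angle between each of slide_bolt, pull_handle's own z axis and vertical below 0.08 rad and x of pull_handle in the frame of blue_tray between -0.127 and 0.028 m and y of pull_handle in the frame of blue_tray between -0.066 and -0.002 m and z of pull_handle in the frame of blue_tray between -0.002 and 0.0075 m)) and x of padlock in the frame of blue_tray between 0.032 and 0.127 m and y of padlock in the frame of blue_tray between -0.066 and 0.066 m and z of padlock in the frame of blue_tray between -0.002 and 0.0075 m and angle between padlock's own z axis and vertical below 0.08 rad and linear speed of each of brass_knob, grey_bracket, slide_bolt, padlock, pull_handle below 0.03 m/s and distance of each of silver_knob, red_bracket, screw_tin from where it was at the start of the episode below 0.03 m); the robot touches nothing.
It fails at once if the silver knob, the red bracket or the screw tin is pushed or carried away (30 mm) (distance of any of silver_knob, red_bracket, screw_tin from where it was at the start of the episode above 0.03 m).
It fails at once if a kit part is dropped or thrown: it moves faster than 0.7 m/s out of the fingers ((linear speed of brass_knob above 0.7 m/s and contact force between the fingers and brass_knob below 0.05 N) or (linear speed of grey_bracket above 0.7 m/s and contact force between the fingers and grey_bracket below 0.05 N) or (linear speed of slide_bolt above 0.7 m/s and contact force between the fingers and slide_bolt below 0.05 N) or (linear speed of padlock above 0.7 m/s and contact force between the fingers and padlock below 0.05 N) or (linear speed of pull_handle above 0.7 m/s and contact force between the fingers and pull_handle below 0.05 N)).
It also fails if it takes over 131 s, if anything falls off the work surface, if the arm or the gripper's body presses on something with over 40 N, if the wrist force passes 120 N, or if a joint passes its speed limit or range.

## Working session

There is one attempt and no reset: what is moved stays moved. The work goes in short steps, Python scripts to look and compute and a tool call to move; the robot and the scene stay as the last step left them, time stands still between calls to the robot, and variables do not carry over. Pictures are saved under pics/ and viewed, at most 17 in all, crops included, and the job is handed in when it is done.

Besides the shell and the picture viewer there is one more tool, called after "Request:" by a JSON object that holds its "op" and its "data", one argument or row to a line. apply_moves: Moves the arm, as the interface text tells. Its arguments: {"type":"object","properties":{"rows":{"type":"array"},"grip":{"type":"number"},"grip_force":{"type":"number"}},"required":["rows"]}

```bash
mkdir -p pics; ls; python3 - <<'E'
from workcell import state,camera,look_for
import cv2,numpy as np
s=state();print(s['time_s'],s['position'],np.round(s['tcp_rot'],3).tolist(),s['width'])
for n in('top','scene'):
    c=camera(n);cv2.imwrite(f'pics/{n}0.png',c['img'][:,:,::-1]);print(n,np.round(c['intrinsics'],1).tolist(),np.round(c['R'],4).tolist(),np.round(c['t'],4).tolist())
    for l in 'brass_knob silver_knob grey_bracket red_bracket screw_tin padlock slide_bolt pull_handle red_tray blue_tray'.split():
        print(l,[(np.round(d['xyz'],3).tolist(),round(d['score'],2)) for d in look_for(n,l)])
E
```

```text
pics
0.0 [0.19222514 0.59433095 0.24950868] [[-0.951, 0.308, -0.0], [0.308, 0.951, -0.001], [-0.0, -0.001, -1.0]] 1.0009543123786642
top [[404.4, 0.0, 314.3], [0.0, 404.4, 204.0], [0.0, 0.0, 1.0]] [[-0.0041, -0.9999, -0.0129], [-0.9984, 0.0049, -0.0571], [0.0572, 0.0127, -0.9983]] [0.0321, 0.4329, 1.1692]
brass_knob [([0.585, -0.116, 0.05], 0.67)]
silver_knob [([0.489, 0.114, 0.056], 0.63), ([0.6, 0.132, 0.045], 0.55)]
grey_bracket [([0.693, -0.131, 0.025], 0.9)]
red_bracket [([0.698, 0.118, 0.031], 0.73), ([0.512, 0.012, 0.036], 0.63)]
screw_tin [([0.49, -0.109, 0.018], 0.46)]
padlock [([0.516, 0.341, 0.004], 0.65), ([0.491, -0.113, 0.02], 0.63)]
slide_bolt [([0.678, -0.003, 0.021], 0.95)]
pull_handle []
red_tray [([0.514, 0.34, 0.004], 0.91), ([0.204, 0.395, -0.001], 0.81)]
blue_tray [([0.51, -0.333, -0.005], 0.75)]
scene [[489.5, 0.0, 320.7], [0.0, 489.5, 201.7], [0.0, 0.0, 1.0]] [[0.7017, 0.7125, 0.0032], [0.5046, -0.4938, -0.7082], [-0.503, 0.4985, -0.706]] [-0.3442, -0.1827, 1.5144]
brass_knob [([0.596, -0.129, 0.046], 0.82)]
silver_knob [([0.499, 0.111, 0.044], 0.89)]
grey_bracket [([0.697, -0.138, 0.031], 0.8)]
red_bracket [([0.693, 0.113, 0.026], 0.93)]
screw_tin []
padlock [([0.504, -0.115, 0.022], 0.89)]
slide_bolt [([0.677, -0.017, 0.022], 0.71), ([0.692, 0.113, 0.024], 0.39)]
pull_handle [([0.53, 0.007, 0.034], 0.71), ([0.497, 0.108, 0.04], 0.33)]
red_tray [([0.517, 0.336, 0.004], 0.66), ([0.21, 0.398, 0.005], 0.62)]
blue_tray [([0.516, -0.332, 0.004], 0.87)]
```

```bash
python3 - <<'E'
import cv2
i=cv2.imread('pics/top0.png');c=i[80:330,60:620]
cv2.imwrite('pics/top0c.png',cv2.resize(i[60:330,100:500],(800,540),interpolation=cv2.INTER_CUBIC))
E
```

```text
(no output)
```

View pics/top0.png

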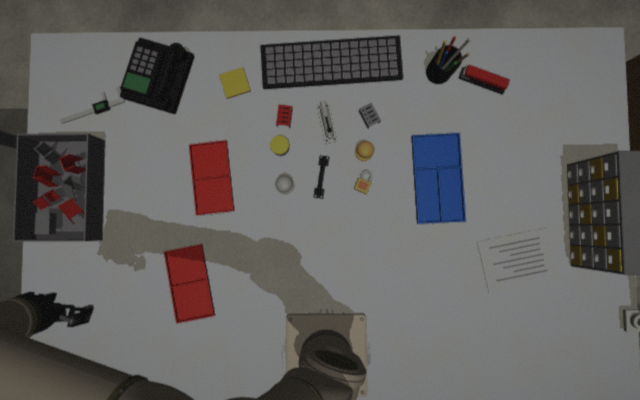

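View pics/top0c.png

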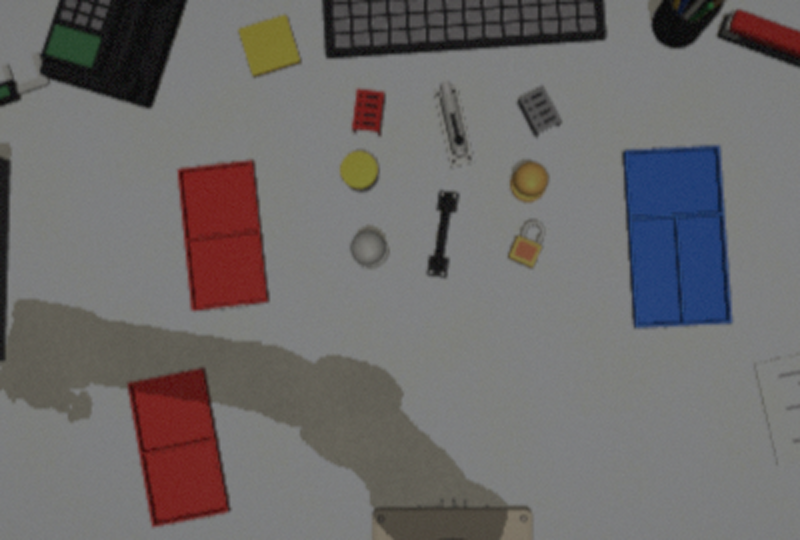

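View pics/scene0.png

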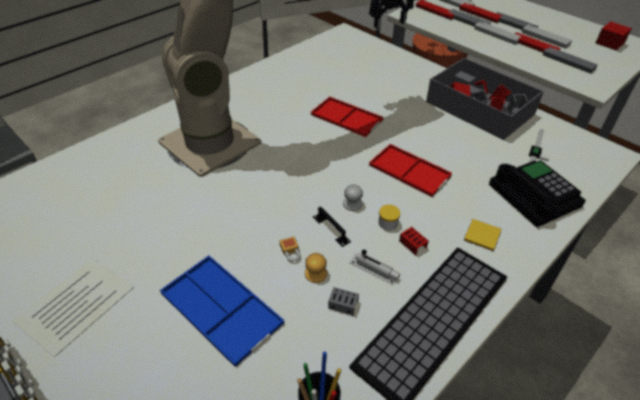

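Overview: red trays sit at (211,178) and (190,283) in the top picture. The one at (211,178), about (0.515, 0.34), is farther from the base, so it is the one wanted. The blue tray is at (439,178). In the group, the brass knob is at (365,150), grey bracket (370,114), bolt (327,122), handle (321,176) and padlock (363,182). I'll align the tool and move over the group.

Request:
{"op": "apply_moves", "data": {
  "rows": [
    {"rz":-6,"tz":-0.01},
    {"rz":-6,"tz":-0.01},
    {"rz":-6,"tz":-0.01},
    {"tx":-0.02,"ty":-0.03},
    {"tx":-0.02,"ty":-0.03}
  ]
}}

```text
validation failed for argument at $.ro...
```

Request:
{"op": "apply_moves", "data": {
  "rows": [
    {"tx":-0.025,"ty":-0.035},
    {"tx":-0.025,"ty":-0.035},
    {"tx":-0.025,"ty":-0.035},
    {"tx":-0.025,"ty":-0.035},
    {"tx":-0.025,"ty":-0.035}
  ]
}}

```text
validation failed for argument at $.ro...
```

Request:
{"op": "apply_moves", "data": {
  "rows": [
    {"tx":-0.025,"ty":-0.035},
    {"tx":-0.025,"ty":-0.035},
    {"tx":-0.025,"ty":-0.035},
    {"tx":-0.025,"ty":-0.035},
    {"tx":-0.025,"ty":-0.035}
  ]
}}

```text
validation failed for argument at $.ro...
```

```bash
cat >util.py <<'E'
from workcell import state,camera,look_for
import cv2,numpy as np,sys
def ray(c,s,uv):
    K=np.array(c['intrinsics']);d=np.linalg.inv(K)@np.array([uv[0],uv[1],1.])
    if 'mount' in c:
        M=np.array(c['mount']);R=np.array(s['tcp_rot'])@M[:3,:3];o=np.array(s['tcp_rot'])@M[:3,3]+s['position']
    else: R=np.array(c['R']).T;o=-R@np.array(c['t'])
    return o,R@d
def at(c,s,uv,z):
    o,d=ray(c,s,uv);return (o+d*(z-o[2])/d[2])[:2]
def to(s,x,y,z,yaw):
    "shift in tool axes, rz in deg; yaw = direction of tool x, deg"
    R=np.array(s['tcp_rot']);d=R.T@(np.array([x,y,z])-s['position'])
    cur=np.degrees(np.arctan2(R[1,0],R[0,0]));r=-((yaw-cur+180)%360-180)
    return np.round(d,4).tolist(),round(r,2)
E
python3 - <<'E'
from util import *
s=state();c=camera('top')
hsv=cv2.cvtColor(c['img'],cv2.COLOR_RGB2HSV)
h,sa=hsv[...,0],hsv[...,1]
for n,m,b in(('red',((h<8)|(h>172))&(sa>120),(185,135,240,220)),('blue',(h>100)&(h<125)&(sa>120),(400,125,475,230))):
    k=np.zeros(m.shape,np.uint8);k[b[1]:b[3],b[0]:b[2]]=m[b[1]:b[3],b[0]:b[2]]
    q=np.argwhere(k)[:,::-1]
    p=np.array([at(c,s,u,.013) for u in q],np.float32)
    r=cv2.minAreaRect(p);print(n,r,np.median(p,0),p.mean(0))
s=state();print(s['position'],np.round(s['tcp_rot'],3).tolist())
c=camera('wrist');cv2.imwrite('pics/w1.png',c['img'][:,:,::-1]);print(np.round(c['mount'],4).tolist())
E
```

```text
red ((0.5137797594070435, 0.33430027961730957), (0.20981894433498383, 0.11138469725847244), 6.447854995727539) [0.51380134 0.33409932] [0.5132753 0.3342483]
blue ((0.5082229375839233, -0.3318658471107483), (0.2582693099975586, 0.13917478919029236), 2.5497825145721436) [ 0.5072088 -0.3320214] [ 0.5075375 -0.3319804]
[0.19230963 0.5946936  0.25033423] [[-0.951, 0.308, 0.0], [0.308, 0.951, 0.0], [0.0, 0.0, -1.0]]
[[-0.0004, -0.9447, -0.3279, 0.0839], [1.0, -0.0006, 0.0007, 0.0005], [-0.0008, -0.3279, 0.9447, -0.1237], [0.0, 0.0, 0.0, 1.0]]
```

View pics/w1.png

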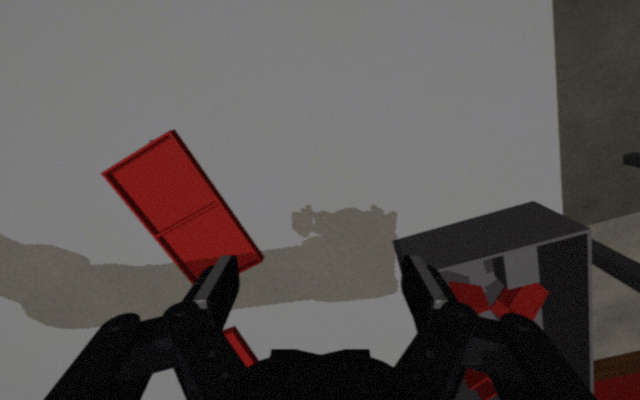

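The moves were refused, probably because a row needs every key. The wrist view only shows the spare red tray, in the wrong place for now. Retrying with full rows.

Request:
{"op": "apply_moves", "data": {
  "rows": [
    {"tx":0,"ty":0,"tz":-0.01,"rx":0,"ry":0,"rz":-6},
    {"tx":0,"ty":0,"tz":-0.01,"rx":0,"ry":0,"rz":-6},
    {"tx":0,"ty":0,"tz":-0.01,"rx":0,"ry":0,"rz":-6},
    {"tx":-0.02,"ty":-0.03,"tz":0,"rx":0,"ry":0,"rz":0},
    {"tx":-0.02,"ty":-0.03,"tz":0,"rx":0,"ry":0,"rz":0}
  ]
}}

```text
time_s: 1.7
position: [0.2322, 0.5345, 0.2803]
tcp_rot: [[-1.0, -0.004, -0.0], [-0.004, 1.0, 0.001], [0.0, 0.001, -1.0]]
contact_force: [1.5, -0.1, -0.1]
width: 1.0
gripper_force: 0.0
```

Request:
{"op": "apply_moves", "data": {
  "rows": [
    {"tx":-0.03,"ty":-0.042,"tz":0,"rx":0,"ry":0,"rz":0},
    {"tx":-0.03,"ty":-0.042,"tz":0,"rx":0,"ry":0,"rz":0},
    {"tx":-0.03,"ty":-0.042,"tz":0,"rx":0,"ry":0,"rz":0},
    {"tx":-0.03,"ty":-0.042,"tz":0,"rx":0,"ry":0,"rz":0},
    {"tx":-0.03,"ty":-0.042,"tz":0,"rx":0,"ry":0,"rz":0}
  ]
}}

```text
time_s: 2.2
position: [0.3789, 0.3297, 0.2806]
tcp_rot: [[-1.0, -0.001, 0.0], [-0.001, 1.0, 0.001], [-0.0, 0.001, -1.0]]
contact_force: [0.7, 0.7, 0.7]
width: 0.997
gripper_force: 0.0
```

Request:
{"op": "apply_moves", "data": {
  "rows": [
    {"tx":-0.03,"ty":-0.042,"tz":0,"rx":0,"ry":0,"rz":0},
    {"tx":-0.03,"ty":-0.042,"tz":0,"rx":0,"ry":0,"rz":0},
    {"tx":-0.03,"ty":-0.042,"tz":0,"rx":0,"ry":0,"rz":0},
    {"tx":-0.03,"ty":-0.042,"tz":0,"rx":0,"ry":0,"rz":0},
    {"tx":-0.03,"ty":-0.042,"tz":0,"rx":0,"ry":0,"rz":0}
  ]
}}

```text
time_s: 2.7
position: [0.5244, 0.1265, 0.2807]
tcp_rot: [[-1.0, -0.002, 0.001], [-0.002, 1.0, 0.001], [-0.001, 0.001, -1.0]]
contact_force: [-0.2, 1.1, 0.4]
width: 1.002
gripper_force: 0.0
```

Request:
{"op": "apply_moves", "data": {
  "rows": [
    {"tx":-0.03,"ty":-0.042,"tz":0,"rx":0,"ry":0,"rz":0},
    {"tx":-0.03,"ty":-0.042,"tz":0,"rx":0,"ry":0,"rz":0},
    {"tx":-0.03,"ty":-0.042,"tz":0,"rx":0,"ry":0,"rz":0},
    {"tx":-0.03,"ty":0,"tz":0,"rx":0,"ry":0,"rz":0},
    {"tx":0,"ty":0,"tz":0,"rx":0,"ry":0,"rz":0}
  ]
}}

```text
time_s: 3.2
position: [0.6429, 0.0049, 0.2789]
tcp_rot: [[-1.0, 0.001, -0.001], [0.001, 1.0, -0.001], [0.001, -0.001, -1.0]]
contact_force: [0.4, 1.1, -0.9]
width: 1.0
gripper_force: 0.0
```

```bash
python3 - <<'E'
from util import *
s=state();print(s['time_s'],s['position'],np.round(s['tcp_rot'],3).tolist())
c=camera('wrist');cv2.imwrite('pics/w2.png',c['img'][:,:,::-1]);print(np.round(c['intrinsics'],1).tolist())
E
```

```text
3.2 [0.64293942 0.00492776 0.27888711] [[-1.0, 0.001, -0.001], [0.001, 1.0, -0.001], [0.001, -0.001, -1.0]]
[[287.2, 0.0, 319.8], [0.0, 287.2, 197.5], [0.0, 0.0, 1.0]]
```

View pics/w2.png

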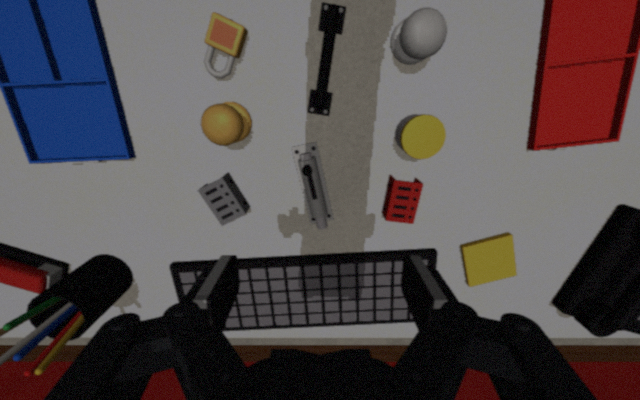

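The picture shows all the parts: padlock (224,45), handle from (330,20) to (321,100), brass knob (224,122), bolt (312,185) with its black ball at (307,171), and grey bracket (224,200). Zooming in for exact pixels.

```bash
python3 - <<'E'
import cv2
i=cv2.imread('pics/w2.png')[0:240,190:350]
cv2.imwrite('pics/w2c.png',cv2.resize(cv2.convertScaleAbs(i,alpha=1.5),None,fx=2.5,fy=2.5,interpolation=cv2.INTER_CUBIC))
E
```

```text
(no output)
```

View pics/w2c.png

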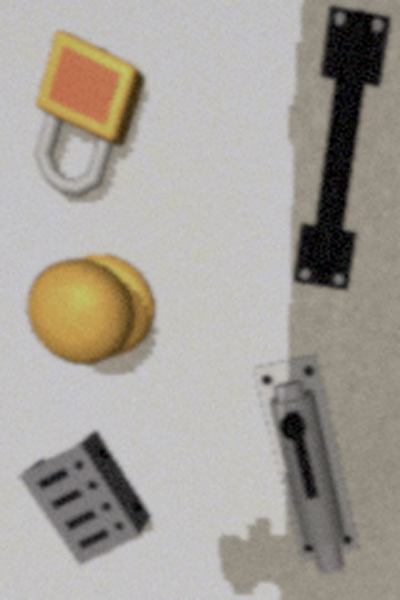

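```bash
python3 - <<'E'
from util import *
s=state();c=camera('wrist')
P=lambda u,v,z:at(c,s,(u/2.5+190,v/2.5),z)
ang=lambda a,b:round(float(np.degrees(np.arctan2(*(b-a)[::-1]))),1)
q=[P(*u,.022) for u in((58,30),(138,68),(120,140),(38,103))];cen=sum(q)/4
sh=P(75,188,.011)
print('pad',cen,'side',ang(q[0],q[3]),ang(q[1],q[2]),ang(q[0],q[1]),ang(cen,sh),[np.linalg.norm(q[i]-q[i-1]).round(4) for i in range(4)])
print('knob',P(80,311,.04),np.linalg.norm(P(28,311,.04)-P(132,311,.04)))
q=[P(*u,.03) for u in((22,475),(80,450),(137,535),(80,563))]
print('brk',sum(q)/4,ang(q[1],q[2]),ang(q[0],q[3]),ang(q[0],q[1]),[np.linalg.norm(q[i]-q[i-1]).round(4) for i in range(4)])
a,b=P(324,257,.004),P(357,46,.004);print('handle feet',a,b,(a+b)/2,ang(b,a),np.linalg.norm(a-b));print('bar mid',P(340,155,.041))
q=[P(*u,.003) for u in((254,367),(318,355),(357,548),(302,556))]
print('bolt',sum(q)/4,ang(q[1],q[2]),ang(q[0],q[3]),[np.linalg.norm(q[i]-q[i-1]).round(4) for i in range(4)],P(292,425,.046))
E
```

```text
pad [ 0.48739719 -0.10448895] side -23.7 -20.3 66.6 -19.0 [np.float64(0.0326), np.float64(0.0386), np.float64(0.0323), np.float64(0.0405)]
knob [ 0.58861018 -0.11402873] 0.05112873682370069
brk [ 0.69475692 -0.1289633 ] 28.2 26.1 113.1 [np.float64(0.0585), np.float64(0.036), np.float64(0.056), np.float64(0.038)]
handle feet [0.5639052 0.0059266] [0.46695777 0.0219068 ] [0.51543148 0.0139167 ] -9.4 0.09825564046503045
bar mid [0.51892643 0.01329158]
bolt [ 0.67627844 -0.00299409] 11.4 12.5 [np.float64(0.1174), np.float64(0.0362), np.float64(0.1182), np.float64(0.0338)] [ 0.64456396 -0.01036481]
```

Request:
{"op": "apply_moves", "data": {
  "rows": [
    {"tx":0.042,"ty":0.003,"tz":0.04,"rx":0,"ry":0,"rz":0},
    {"tx":0.042,"ty":0.003,"tz":0.04,"rx":0,"ry":0,"rz":0},
    {"tx":0.042,"ty":0.003,"tz":0.04,"rx":0,"ry":0,"rz":0},
    {"tx":0,"ty":0,"tz":0.03,"rx":0,"ry":0,"rz":4.7},
    {"tx":0,"ty":0,"tz":0.03,"rx":0,"ry":0,"rz":4.7}
  ],
  "grip": 0.3,
  "grip_force": 40
}}

```text
time_s: 3.8
position: [0.5308, 0.0152, 0.1167]
tcp_rot: [[-0.987, 0.163, 0.001], [0.163, 0.987, 0.002], [-0.001, 0.002, -1.0]]
contact_force: [-0.2, 0.6, -0.1]
width: 0.699
gripper_force: 0.0
```

Request:
{"op": "apply_moves", "data": {
  "rows": [
    {"tx":0.012,"ty":-0.004,"tz":0,"rx":0,"ry":0,"rz":0},
    {"tx":0,"ty":0,"tz":0.027,"rx":0,"ry":0,"rz":0},
    {"tx":0,"ty":0,"tz":0.027,"rx":0,"ry":0,"rz":0},
    {"tx":0,"ty":0,"tz":0.02,"rx":0,"ry":0,"rz":0},
    {"tx":0,"ty":0,"tz":0,"rx":0,"ry":0,"rz":0}
  ]
}}

```text
time_s: 4.3
position: [0.5176, 0.0127, 0.0412]
tcp_rot: [[-0.987, 0.161, -0.004], [0.161, 0.987, -0.0], [0.004, -0.001, -1.0]]
contact_force: [-0.9, 0.3, 0.2]
width: 0.702
gripper_force: 0.0
```

Request:
{"op": "apply_moves", "data": {
  "rows": [
    {"tx":0,"ty":0,"tz":0.005,"rx":0,"ry":0,"rz":0},
    {"tx":0,"ty":0,"tz":0,"rx":0,"ry":0,"rz":0},
    {"tx":0,"ty":0,"tz":0,"rx":0,"ry":0,"rz":0},
    {"tx":0,"ty":0,"tz":0,"rx":0,"ry":0,"rz":0},
    {"tx":0,"ty":0,"tz":0,"rx":0,"ry":0,"rz":0}
  ],
  "grip": 1,
  "grip_force": 40
}}

```text
time_s: 4.8
position: [0.5205, 0.012, 0.0389]
tcp_rot: [[-0.987, 0.162, 0.001], [0.162, 0.987, 0.0], [-0.001, 0.001, -1.0]]
contact_force: [-2.6, -1.5, 6.3]
width: 0.147
gripper_force: 39.2
```

Request:
{"op": "apply_moves", "data": {
  "rows": [
    {"tx":0,"ty":0,"tz":0,"rx":0,"ry":0,"rz":0},
    {"tx":0,"ty":0,"tz":-0.02,"rx":0,"ry":0,"rz":0},
    {"tx":0,"ty":0,"tz":-0.03,"rx":0,"ry":0,"rz":0},
    {"tx":0,"ty":0,"tz":-0.03,"rx":0,"ry":0,"rz":-6},
    {"tx":0,"ty":0,"tz":0,"rx":0,"ry":0,"rz":-6}
  ]
}}

```text
time_s: 5.3
position: [0.5221, 0.0121, 0.1219]
tcp_rot: [[-0.999, -0.05, 0.006], [-0.05, 0.999, 0.001], [-0.006, 0.001, -1.0]]
contact_force: [0.5, -0.0, -3.8]
width: 0.141
gripper_force: 39.7
```

Request:
{"op": "apply_moves", "data": {
  "rows": [
    {"tx":0.008,"ty":-0.038,"tz":0,"rx":0,"ry":0,"rz":0},
    {"tx":0.008,"ty":-0.038,"tz":0,"rx":0,"ry":0,"rz":0},
    {"tx":0.008,"ty":-0.038,"tz":0,"rx":0,"ry":0,"rz":0},
    {"tx":0.008,"ty":-0.038,"tz":0,"rx":0,"ry":0,"rz":0},
    {"tx":0.008,"ty":-0.038,"tz":0,"rx":0,"ry":0,"rz":0}
  ]
}}

```text
time_s: 5.8
position: [0.4882, -0.181, 0.118]
tcp_rot: [[-0.999, -0.047, 0.0], [-0.047, 0.999, 0.0], [-0.0, 0.0, -1.0]]
contact_force: [0.4, 0.2, -3.9]
width: 0.143
gripper_force: 39.7
```

Request:
{"op": "apply_moves", "data": {
  "rows": [
    {"tx":0.008,"ty":-0.038,"tz":0,"rx":0,"ry":0,"rz":0},
    {"tx":0.008,"ty":-0.038,"tz":0,"rx":0,"ry":0,"rz":0},
    {"tx":0.008,"ty":-0.038,"tz":0,"rx":0,"ry":0,"rz":0},
    {"tx":0.008,"ty":-0.038,"tz":0,"rx":0,"ry":0,"rz":0},
    {"tx":0,"ty":0,"tz":0,"rx":0,"ry":0,"rz":0}
  ]
}}

```text
time_s: 6.3
position: [0.4611, -0.3389, 0.1182]
tcp_rot: [[-0.999, -0.039, -0.001], [-0.039, 0.999, -0.003], [0.001, -0.003, -1.0]]
contact_force: [-0.4, -0.9, -2.4]
width: 0.147
gripper_force: 39.9
```

```bash
python3 - <<'E'
from util import *
s=state();print(s['time_s'],s['position'])
c=camera('wrist');cv2.imwrite('pics/w3.png',cv2.convertScaleAbs(c['img'],alpha=1.5)[:,:,::-1])
for x,y in((131,70),(131,-70),(-131,-70),(-131,70)): # expected corners
    a=np.radians(2.5);R=np.array([[np.cos(a),-np.sin(a)],[np.sin(a),np.cos(a)]]);print(np.array([.508,-.332])+R@[x/1e3,y/1e3])
E
```

```text
6.3 [ 0.46112015 -0.33894025  0.11824393]
[ 0.63582196 -0.25635248]
[ 0.64192867 -0.39621924]
[ 0.38017804 -0.40764752]
[ 0.37407133 -0.26778076]
```

View pics/w3.png

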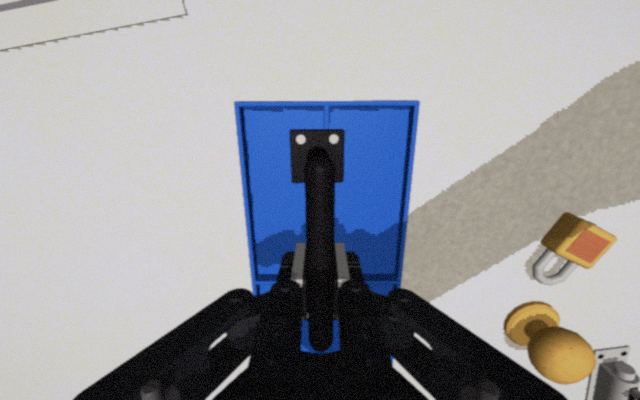

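The handle is held straight over the tray. The tray's near rim corners are at (235,102) and (419,101), and the divider meets the near wall at (327,105).

```bash
python3 - <<'E'
from util import *
s=state();c=camera('wrist')
for u in((235,102),(419,101),(327,105),(401,282),(254,280)): print(u,at(c,s,u,.015))
print(at(c,s,(317,130),.083),'foot end'); print(s['position'],to(s,.464,-.368,.118,182.5))
E
```

```text
(235, 102) [ 0.38423162 -0.40256494]
(419, 101) [ 0.37782596 -0.26494493]
(327, 105) [ 0.38351931 -0.33359617]
(401, 282) [ 0.53728105 -0.25704303]
(254, 280) [ 0.5407348  -0.39362077]
[ 0.39516804 -0.34004267] foot end
[ 0.46233007 -0.33591231  0.1179059 ] ([-0.0003, -0.0321, -0.0001], np.float64(-0.11))
```

Request:
{"op": "apply_moves", "data": {
  "rows": [
    {"tx":-0.002,"ty":-0.03,"tz":0,"rx":0,"ry":0,"rz":0},
    {"tx":0,"ty":0,"tz":0.02,"rx":0,"ry":0,"rz":0},
    {"tx":0,"ty":0,"tz":0.02,"rx":0,"ry":0,"rz":0},
    {"tx":0,"ty":0,"tz":0.01,"rx":0,"ry":0,"rz":0},
    {"tx":0,"ty":0,"tz":0,"rx":0,"ry":0,"rz":0}
  ]
}}

```text
time_s: 6.9
position: [0.4672, -0.3611, 0.0666]
tcp_rot: [[-0.999, -0.048, -0.002], [-0.048, 0.999, 0.002], [0.002, 0.002, -1.0]]
contact_force: [-0.7, 0.4, -2.5]
width: 0.145
gripper_force: 40.1
```

Request:
{"op": "apply_moves", "data": {
  "rows": [
    {"tx":0,"ty":-0.004,"tz":0.01,"rx":0,"ry":0,"rz":0},
    {"tx":0,"ty":0,"tz":0.009,"rx":0,"ry":0,"rz":0},
    {"tx":0,"ty":0,"tz":0.003,"rx":0,"ry":0,"rz":0},
    {"tx":0,"ty":0,"tz":0.002,"rx":0,"ry":0,"rz":0},
    {"tx":0,"ty":0,"tz":0,"rx":0,"ry":0,"rz":0}
  ]
}}

```text
time_s: 7.4
position: [0.4676, -0.3668, 0.0438]
tcp_rot: [[-0.999, -0.047, -0.0], [-0.047, 0.999, 0.0], [0.0, 0.0, -1.0]]
contact_force: [0.5, -0.6, -3.7]
width: 0.149
gripper_force: 40.2
```

Still carrying the weight (about -3 N), so a few millimetres more until contact.

Request:
{"op": "apply_moves", "data": {
  "rows": [
    {"tx":0,"ty":0,"tz":0.002,"rx":0,"ry":0,"rz":0},
    {"tx":0,"ty":0,"tz":0.001,"rx":0,"ry":0,"rz":0},
    {"tx":0,"ty":0,"tz":0,"rx":0,"ry":0,"rz":0},
    {"tx":0,"ty":0,"tz":0,"rx":0,"ry":0,"rz":0},
    {"tx":0,"ty":0,"tz":0,"rx":0,"ry":0,"rz":0}
  ]
}}

```text
time_s: 7.9
position: [0.468, -0.3676, 0.0419]
tcp_rot: [[-0.999, -0.046, 0.001], [-0.046, 0.999, -0.001], [-0.001, -0.001, -1.0]]
contact_force: [-3.1, -0.9, 6.4]
width: 0.147
gripper_force: 40.9
```

Request:
{"op": "apply_moves", "data": {
  "rows": [
    {"tx":0,"ty":0,"tz":0,"rx":0,"ry":0,"rz":0},
    {"tx":0,"ty":0,"tz":0,"rx":0,"ry":0,"rz":0},
    {"tx":0,"ty":0,"tz":0,"rx":0,"ry":0,"rz":0},
    {"tx":0,"ty":0,"tz":-0.02,"rx":0,"ry":0,"rz":0},
    {"tx":0,"ty":0,"tz":-0.04,"rx":0,"ry":0,"rz":0}
  ],
  "grip": 0.55
}}

```text
time_s: 8.4
position: [0.4661, -0.3655, 0.0989]
tcp_rot: [[-0.999, -0.047, -0.005], [-0.047, 0.999, 0.003], [0.005, 0.003, -1.0]]
contact_force: [1.1, -0.5, 0.1]
width: 0.455
gripper_force: 0.0
```

Request:
{"op": "apply_moves", "data": {
  "rows": [
    {"tx":0,"ty":0,"tz":-0.04,"rx":0,"ry":0,"rz":0},
    {"tx":-0.005,"ty":0.038,"tz":0,"rx":0,"ry":0,"rz":0},
    {"tx":-0.005,"ty":0.038,"tz":0,"rx":0,"ry":0,"rz":0},
    {"tx":-0.005,"ty":0.038,"tz":0,"rx":0,"ry":0,"rz":0},
    {"tx":-0.005,"ty":0.038,"tz":0,"rx":0,"ry":0,"rz":0}
  ],
  "grip": 0.15
}}

```text
time_s: 8.9
position: [0.4804, -0.2125, 0.141]
tcp_rot: [[-0.999, -0.047, 0.0], [-0.047, 0.999, 0.0], [-0.0, 0.0, -1.0]]
contact_force: [0.9, -0.0, 0.0]
width: 0.846
gripper_force: 0.0
```

Request:
{"op": "apply_moves", "data": {
  "rows": [
    {"tx":-0.005,"ty":0.038,"tz":0,"rx":0,"ry":0,"rz":0},
    {"tx":-0.005,"ty":0.038,"tz":0,"rx":0,"ry":0,"rz":6.2},
    {"tx":0,"ty":0.03,"tz":0,"rx":0,"ry":0,"rz":6.2},
    {"tx":0,"ty":0,"tz":0,"rx":0,"ry":0,"rz":6.2},
    {"tx":0,"ty":0,"tz":0,"rx":0,"ry":0,"rz":6}
  ]
}}

```text
time_s: 9.4
position: [0.4889, -0.1065, 0.141]
tcp_rot: [[-0.927, 0.375, 0.0], [0.375, 0.927, 0.0], [0.0, 0.0, -1.0]]
contact_force: [0.2, 0.3, -0.1]
width: 0.846
gripper_force: 0.0
```

```bash
python3 - <<'E'
from util import *
s=state();print(s['time_s'],s['position'],s['tcp_rot'][0],to(s,.487,-.1045,.023,158))
c=camera('wrist');cv2.imwrite('pics/w4.png',cv2.convertScaleAbs(c['img'],alpha=1.5)[:,:,::-1])
E
```

```text
9.4 [ 0.48888168 -0.10645361  0.14099791] [-9.26935671e-01  3.75220255e-01  1.45588800e-04] ([0.0025, 0.001, 0.118], np.float64(-0.04))
```

View pics/w4.png

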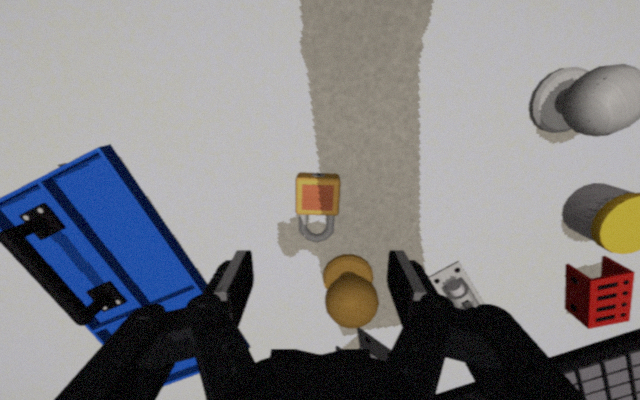

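The handle rests in its lane, at (60,260). The padlock body is square to the jaws, top-face centre at about (318,196).

```bash
python3 - <<'E'
from util import *
s=state();c=camera('wrist')
p=at(c,s,(318,196),.022);print(p,to(s,*p,.023,158)); print(at(c,s,(351,298),.043))
E
```

```text
[ 0.48746084 -0.10750794] ([0.0011, -0.0009, 0.118], np.float64(-0.46))
[ 0.58519814 -0.11482666]
```

Request:
{"op": "apply_moves", "data": {
  "rows": [
    {"tx":0.001,"ty":0,"tz":0.03,"rx":0,"ry":0,"rz":0},
    {"tx":0,"ty":0,"tz":0.03,"rx":0,"ry":0,"rz":0},
    {"tx":0,"ty":0,"tz":0.03,"rx":0,"ry":0,"rz":0},
    {"tx":0,"ty":0,"tz":0.02,"rx":0,"ry":0,"rz":0},
    {"tx":0,"ty":0,"tz":0.007,"rx":0,"ry":0,"rz":0}
  ]
}}

```text
time_s: 10.0
position: [0.4865, -0.1075, 0.0221]
tcp_rot: [[-0.929, 0.371, -0.003], [0.371, 0.929, -0.0], [0.003, -0.001, -1.0]]
contact_force: [0.1, 0.2, -0.8]
width: 0.845
gripper_force: 0.0
```

Request:
{"op": "apply_moves", "data": {
  "rows": [
    {"tx":0,"ty":0,"tz":0,"rx":0,"ry":0,"rz":0},
    {"tx":0,"ty":0,"tz":0,"rx":0,"ry":0,"rz":0},
    {"tx":0,"ty":0,"tz":0,"rx":0,"ry":0,"rz":0},
    {"tx":0,"ty":0,"tz":0,"rx":0,"ry":0,"rz":0},
    {"tx":0,"ty":0,"tz":0,"rx":0,"ry":0,"rz":0}
  ],
  "grip": 1,
  "grip_force": 50
}}

```text
time_s: 10.5
position: [0.4888, -0.1076, 0.0254]
tcp_rot: [[-0.928, 0.373, 0.002], [0.373, 0.928, 0.0], [-0.002, 0.001, -1.0]]
contact_force: [-1.5, -0.1, 6.2]
width: 0.456
gripper_force: 51.5
```

Request:
{"op": "apply_moves", "data": {
  "rows": [
    {"tx":0,"ty":0,"tz":-0.03,"rx":0,"ry":0,"rz":0},
    {"tx":0,"ty":0,"tz":-0.03,"rx":0,"ry":0,"rz":-6},
    {"tx":0,"ty":0,"tz":-0.03,"rx":0,"ry":0,"rz":-6},
    {"tx":0,"ty":0,"tz":0,"rx":0,"ry":0,"rz":-6},
    {"tx":0,"ty":0,"tz":0,"rx":0,"ry":0,"rz":-6}
  ]
}}

```text
time_s: 11.0
position: [0.4885, -0.1073, 0.1155]
tcp_rot: [[-0.999, -0.041, 0.003], [-0.041, 0.999, 0.001], [-0.003, 0.001, -1.0]]
contact_force: [-0.2, 0.3, -3.1]
width: 0.451
gripper_force: 52.0
```

Request:
{"op": "apply_moves", "data": {
  "rows": [
    {"tx":-0.012,"ty":-0.037,"tz":0,"rx":0,"ry":0,"rz":0},
    {"tx":-0.012,"ty":-0.037,"tz":0,"rx":0,"ry":0,"rz":0},
    {"tx":-0.012,"ty":-0.037,"tz":0,"rx":0,"ry":0,"rz":0},
    {"tx":-0.012,"ty":-0.037,"tz":0,"rx":0,"ry":0,"rz":0},
    {"tx":-0.012,"ty":-0.037,"tz":0,"rx":0,"ry":0,"rz":0}
  ]
}}

```text
time_s: 11.5
position: [0.555, -0.2913, 0.1144]
tcp_rot: [[-0.999, -0.037, 0.001], [-0.037, 0.999, 0.0], [-0.001, 0.0, -1.0]]
contact_force: [0.5, -0.2, -2.1]
width: 0.451
gripper_force: 52.0
```

Request:
{"op": "apply_moves", "data": {
  "rows": [
    {"tx":-0.012,"ty":-0.037,"tz":0,"rx":0,"ry":0,"rz":0},
    {"tx":0,"ty":0,"tz":0.02,"rx":0,"ry":0,"rz":0},
    {"tx":0,"ty":0,"tz":0.02,"rx":0,"ry":0,"rz":0},
    {"tx":0,"ty":0,"tz":0,"rx":0,"ry":0,"rz":0},
    {"tx":0,"ty":0,"tz":0,"rx":0,"ry":0,"rz":0}
  ]
}}

```text
time_s: 12.0
position: [0.5679, -0.3263, 0.0744]
tcp_rot: [[-0.999, -0.037, -0.0], [-0.037, 0.999, 0.0], [0.0, 0.0, -1.0]]
contact_force: [0.3, -0.6, -0.8]
width: 0.452
gripper_force: 52.0
```

Request:
{"op": "apply_moves", "data": {
  "rows": [
    {"tx":-0.005,"ty":0,"tz":0.015,"rx":0,"ry":0,"rz":0},
    {"tx":0,"ty":0,"tz":0.015,"rx":0,"ry":0,"rz":0},
    {"tx":0,"ty":0,"tz":0.01,"rx":0,"ry":0,"rz":0},
    {"tx":0,"ty":0,"tz":0.003,"rx":0,"ry":0,"rz":0},
    {"tx":0,"ty":0,"tz":0,"rx":0,"ry":0,"rz":0}
  ]
}}

```text
time_s: 12.5
position: [0.5724, -0.3264, 0.0302]
tcp_rot: [[-0.999, -0.036, -0.001], [-0.036, 0.999, 0.0], [0.001, 0.0, -1.0]]
contact_force: [-1.2, -0.3, -2.2]
width: 0.453
gripper_force: 52.0
```

Request:
{"op": "apply_moves", "data": {
  "rows": [
    {"tx":0,"ty":0,"tz":0.002,"rx":0,"ry":0,"rz":0},
    {"tx":0,"ty":0,"tz":0.001,"rx":0,"ry":0,"rz":0},
    {"tx":0,"ty":0,"tz":0,"rx":0,"ry":0,"rz":0},
    {"tx":0,"ty":0,"tz":0,"rx":0,"ry":0,"rz":0},
    {"tx":0,"ty":0,"tz":0,"rx":0,"ry":0,"rz":0}
  ]
}}

```text
time_s: 13.0
position: [0.573, -0.3267, 0.0285]
tcp_rot: [[-0.999, -0.036, 0.001], [-0.036, 0.999, -0.0], [-0.001, -0.0, -1.0]]
contact_force: [-0.4, -0.1, 2.3]
width: 0.458
gripper_force: 52.6
```

Request:
{"op": "apply_moves", "data": {
  "rows": [
    {"tx":0,"ty":0,"tz":0,"rx":0,"ry":0,"rz":0},
    {"tx":0,"ty":0,"tz":0,"rx":0,"ry":0,"rz":0},
    {"tx":0,"ty":0,"tz":0,"rx":0,"ry":0,"rz":0},
    {"tx":0,"ty":0,"tz":-0.02,"rx":0,"ry":0,"rz":0},
    {"tx":0,"ty":0,"tz":-0.04,"rx":0,"ry":0,"rz":0}
  ],
  "grip": 0.28
}}

```text
time_s: 13.5
position: [0.5711, -0.3253, 0.0855]
tcp_rot: [[-0.999, -0.036, -0.005], [-0.036, 0.999, 0.002], [0.005, 0.003, -1.0]]
contact_force: [0.6, 0.5, 0.3]
width: 0.723
gripper_force: 0.0
```

Request:
{"op": "apply_moves", "data": {
  "rows": [
    {"tx":0,"ty":0,"tz":-0.04,"rx":0,"ry":0,"rz":0},
    {"tx":-0.004,"ty":0.035,"tz":0,"rx":0,"ry":0,"rz":0},
    {"tx":-0.004,"ty":0.035,"tz":0,"rx":0,"ry":0,"rz":0},
    {"tx":-0.004,"ty":0.035,"tz":0,"rx":0,"ry":0,"rz":0},
    {"tx":-0.004,"ty":0.035,"tz":0,"rx":0,"ry":0,"rz":0}
  ],
  "grip": 0.05
}}

```text
time_s: 14.0
position: [0.5837, -0.1846, 0.1281]
tcp_rot: [[-0.999, -0.036, 0.0], [-0.036, 0.999, 0.0], [-0.0, 0.0, -1.0]]
contact_force: [-0.3, 0.9, 0.4]
width: 0.953
gripper_force: 0.0
```

Request:
{"op": "apply_moves", "data": {
  "rows": [
    {"tx":-0.003,"ty":0.035,"tz":0,"rx":0,"ry":0,"rz":0},
    {"tx":-0.003,"ty":0.035,"tz":0,"rx":0,"ry":0,"rz":0},
    {"tx":0,"ty":0,"tz":0,"rx":0,"ry":0,"rz":0},
    {"tx":0,"ty":0,"tz":0,"rx":0,"ry":0,"rz":0},
    {"tx":0,"ty":0,"tz":0,"rx":0,"ry":0,"rz":0}
  ]
}}

```text
time_s: 14.5
position: [0.587, -0.1172, 0.1281]
tcp_rot: [[-0.999, -0.035, 0.0], [-0.035, 0.999, -0.001], [-0.0, -0.001, -1.0]]
contact_force: [-0.7, 0.2, 0.2]
width: 0.949
gripper_force: 0.0
```

```bash
python3 - <<'E'
from util import *
s=state();print(s['time_s'],to(s,.587,-.1145,.04,182))
c=camera('wrist');cv2.imwrite('pics/w5.png',cv2.convertScaleAbs(c['img'],alpha=1.5)[:,:,::-1])
hsv=cv2.cvtColor(c['img'],cv2.COLOR_RGB2HSV);m=((hsv[...,0]>12)&(hsv[...,0]<24)&(hsv[...,1]>130)).astype(np.uint8)
n,l,st,ce=cv2.connectedComponentsWithStats(m)
for i in range(1,n):
    if st[i,4]>150: print(st[i],ce[i],at(c,s,ce[i],.04))
E
```

```text
14.5 ([-0.0001, 0.0028, 0.0881], np.float64(-0.01))
[  38  154   71   45 1645] [ 78.88085106 174.043769  ] [ 0.56430252 -0.30075379]
[ 293  170   61   74 3315] [322.63197587 207.5254902 ] [ 0.58521282 -0.11483765]
[583 208  57  57 563] [601.28596803 228.40319716] [0.59565433 0.11192768]
[608 356  32  44 527] [619.4743833  373.13092979] [0.75123258 0.18626523]
```

View pics/w5.png

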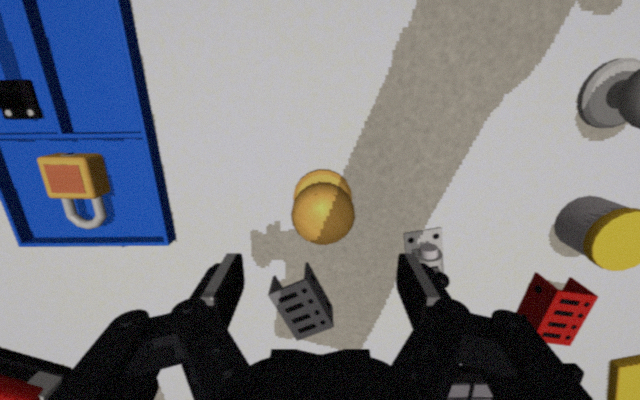

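The padlock lies flat in its compartment, at (73,185). The knob head is at (323,213), about (0.587,-0.115).

Request:
{"op": "apply_moves", "data": {
  "rows": [
    {"tx":0,"ty":0.003,"tz":0.02,"rx":0,"ry":0,"rz":0},
    {"tx":0,"ty":0,"tz":0.02,"rx":0,"ry":0,"rz":0},
    {"tx":0,"ty":0,"tz":0.02,"rx":0,"ry":0,"rz":0},
    {"tx":0,"ty":0,"tz":0.02,"rx":0,"ry":0,"rz":0},
    {"tx":0,"ty":0,"tz":0.008,"rx":0,"ry":0,"rz":0}
  ]
}}

```text
time_s: 15.05
position: [0.5858, -0.114, 0.0381]
tcp_rot: [[-0.999, -0.034, -0.003], [-0.034, 0.999, -0.0], [0.003, -0.0, -1.0]]
contact_force: [-0.0, 0.5, 0.2]
width: 0.948
gripper_force: 0.0
```

Request:
{"op": "apply_moves", "data": {
  "rows": [
    {"tx":0,"ty":0,"tz":0,"rx":0,"ry":0,"rz":0},
    {"tx":0,"ty":0,"tz":0,"rx":0,"ry":0,"rz":0},
    {"tx":0,"ty":0,"tz":0,"rx":0,"ry":0,"rz":0},
    {"tx":0,"ty":0,"tz":0,"rx":0,"ry":0,"rz":0},
    {"tx":0,"ty":0,"tz":0,"rx":0,"ry":0,"rz":0}
  ],
  "grip": 1,
  "grip_force": 50
}}

```text
time_s: 15.55
position: [0.5879, -0.1134, 0.0415]
tcp_rot: [[-0.999, -0.036, 0.002], [-0.036, 0.999, -0.0], [-0.002, -0.0, -1.0]]
contact_force: [-2.8, -0.9, 7.1]
width: 0.559
gripper_force: 52.1
```

Request:
{"op": "apply_moves", "data": {
  "rows": [
    {"tx":0,"ty":0,"tz":-0.02,"rx":0,"ry":0,"rz":0},
    {"tx":0,"ty":0,"tz":-0.03,"rx":0,"ry":0,"rz":0},
    {"tx":0,"ty":0,"tz":-0.04,"rx":0,"ry":0,"rz":0},
    {"tx":0,"ty":0,"tz":-0.04,"rx":0,"ry":0,"rz":0},
    {"tx":0,"ty":0,"tz":0,"rx":0,"ry":0,"rz":0}
  ]
}}

```text
time_s: 16.05
position: [0.5899, -0.1136, 0.1761]
tcp_rot: [[-0.999, -0.036, 0.009], [-0.036, 0.999, -0.0], [-0.009, -0.0, -1.0]]
contact_force: [0.7, -0.6, -2.0]
width: 0.557
gripper_force: 52.4
```

Request:
{"op": "apply_moves", "data": {
  "rows": [
    {"tx":0,"ty":0.025,"tz":0,"rx":0,"ry":0,"rz":0},
    {"tx":0,"ty":0.038,"tz":0,"rx":0,"ry":0,"rz":0},
    {"tx":0,"ty":0.038,"tz":0,"rx":0,"ry":0,"rz":0},
    {"tx":0,"ty":0.038,"tz":0,"rx":0,"ry":0,"rz":0},
    {"tx":0,"ty":0.038,"tz":0,"rx":0,"ry":0,"rz":0}
  ]
}}

```text
time_s: 16.55
position: [0.5801, 0.0656, 0.1695]
tcp_rot: [[-0.999, -0.036, -0.0], [-0.036, 0.999, 0.0], [0.0, 0.0, -1.0]]
contact_force: [0.6, 0.6, -1.2]
width: 0.564
gripper_force: 52.4
```

Request:
{"op": "apply_moves", "data": {
  "rows": [
    {"tx":0,"ty":0.038,"tz":0,"rx":0,"ry":0,"rz":0},
    {"tx":0,"ty":0.038,"tz":0,"rx":0,"ry":0,"rz":0},
    {"tx":0,"ty":0.038,"tz":0,"rx":0,"ry":0,"rz":0},
    {"tx":0,"ty":0.038,"tz":0,"rx":0,"ry":0,"rz":0},
    {"tx":0,"ty":0.038,"tz":0,"rx":0,"ry":0,"rz":0}
  ]
}}

```text
time_s: 17.05
position: [0.5732, 0.2555, 0.1694]
tcp_rot: [[-0.999, -0.036, -0.001], [-0.036, 0.999, 0.0], [0.001, 0.0, -1.0]]
contact_force: [1.2, -0.4, -2.3]
width: 0.559
gripper_force: 52.4
```

Request:
{"op": "apply_moves", "data": {
  "rows": [
    {"tx":0,"ty":0.038,"tz":0,"rx":0,"ry":0,"rz":0},
    {"tx":0,"ty":0.025,"tz":0,"rx":0,"ry":0,"rz":0},
    {"tx":0,"ty":0,"tz":0,"rx":0,"ry":0,"rz":0},
    {"tx":0,"ty":0,"tz":0,"rx":0,"ry":0,"rz":0},
    {"tx":0,"ty":0,"tz":0,"rx":0,"ry":0,"rz":0}
  ]
}}

```text
time_s: 17.55
position: [0.5718, 0.3153, 0.1697]
tcp_rot: [[-0.999, -0.035, -0.0], [-0.035, 0.999, -0.001], [0.0, -0.001, -1.0]]
contact_force: [0.5, -0.1, -2.7]
width: 0.562
gripper_force: 52.4
```

```bash
python3 - <<'E'
from util import *
s=state();print(s['time_s'],to(s,.567,.340,.0455,182))
c=camera('wrist');cv2.imwrite('pics/w6.png',cv2.convertScaleAbs(c['img'],alpha=1.5)[:,:,::-1])
E
```

```text
17.55 ([0.0039, 0.0249, 0.1242], np.float64(-0.02))
```

View pics/w6.png

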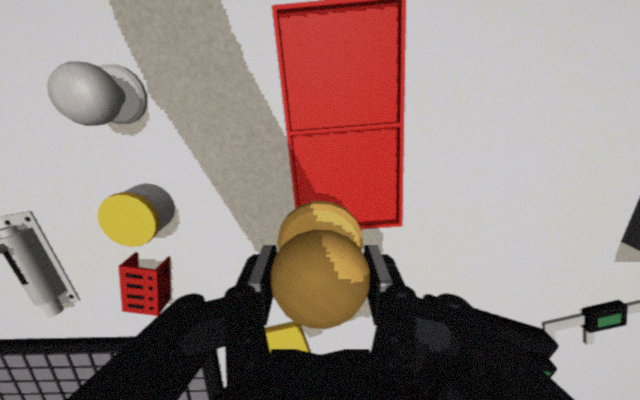

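The knob is held upright. The tray's rim corners are at (274,8), (405,1) and (402,226), and the divider runs from (289,130) to (402,124).

```bash
python3 - <<'E'
from util import *
s=state();c=camera('wrist')
a,b,d=[at(c,s,u,.015) for u in((274,8),(405,1),(402,226))];m=at(c,s,(345.5,127),.015)
print(a,b,d,'centre',(a+d)/2,'div',m, np.linalg.norm(a-b),np.linalg.norm(b-d),np.degrees(np.arctan2(*(d-b)[::-1])))
E
```

```text
[0.4187456  0.27200115] [0.41003932 0.38074271] [0.61411087 0.40440457] centre [0.51642824 0.33820286] div [0.51355473 0.33783111] 0.1090895354566121 0.20543874562844 6.613845394312406
```

Request:
{"op": "apply_moves", "data": {
  "rows": [
    {"tx":0.003,"ty":0.03,"tz":0,"rx":0,"ry":0,"rz":0},
    {"tx":0,"ty":0,"tz":0.025,"rx":0,"ry":0,"rz":0},
    {"tx":0,"ty":0,"tz":0.03,"rx":0,"ry":0,"rz":0},
    {"tx":0,"ty":0,"tz":0.03,"rx":0,"ry":0,"rz":0},
    {"tx":0,"ty":0,"tz":0.02,"rx":0,"ry":0,"rz":0}
  ]
}}

```text
time_s: 18.15
position: [0.5669, 0.3454, 0.0629]
tcp_rot: [[-0.999, -0.035, -0.002], [-0.035, 0.999, -0.001], [0.002, -0.001, -1.0]]
contact_force: [0.4, -0.3, -1.9]
width: 0.565
gripper_force: 52.4
```

Request:
{"op": "apply_moves", "data": {
  "rows": [
    {"tx":0,"ty":0,"tz":0.01,"rx":0,"ry":0,"rz":0},
    {"tx":0,"ty":0,"tz":0.005,"rx":0,"ry":0,"rz":0},
    {"tx":0,"ty":0,"tz":0,"rx":0,"ry":0,"rz":0},
    {"tx":0,"ty":0,"tz":0,"rx":0,"ry":0,"rz":0},
    {"tx":0,"ty":0,"tz":0,"rx":0,"ry":0,"rz":0}
  ]
}}

```text
time_s: 18.65
position: [0.5681, 0.3471, 0.0513]
tcp_rot: [[-0.999, -0.036, 0.002], [-0.036, 0.999, 0.001], [-0.002, 0.001, -1.0]]
contact_force: [-0.4, -0.8, -1.2]
width: 0.563
gripper_force: 52.4
```

Request:
{"op": "apply_moves", "data": {
  "rows": [
    {"tx":0,"ty":-0.003,"tz":0.004,"rx":0,"ry":0,"rz":0},
    {"tx":0,"ty":0,"tz":0.002,"rx":0,"ry":0,"rz":0},
    {"tx":0,"ty":0,"tz":0.001,"rx":0,"ry":0,"rz":0},
    {"tx":0,"ty":0,"tz":0.001,"rx":0,"ry":0,"rz":0},
    {"tx":0,"ty":0,"tz":0,"rx":0,"ry":0,"rz":0}
  ]
}}

```text
time_s: 19.15
position: [0.5679, 0.3433, 0.0444]
tcp_rot: [[-0.999, -0.036, 0.0], [-0.036, 0.999, 0.0], [-0.0, 0.0, -1.0]]
contact_force: [-9.7, -6.8, 21.2]
width: 0.563
gripper_force: 54.2
```

Request:
{"op": "apply_moves", "data": {
  "rows": [
    {"tx":0,"ty":0,"tz":-0.001,"rx":0,"ry":0,"rz":0},
    {"tx":0,"ty":0,"tz":0,"rx":0,"ry":0,"rz":0},
    {"tx":0,"ty":0,"tz":0,"rx":0,"ry":0,"rz":0},
    {"tx":0,"ty":0,"tz":0,"rx":0,"ry":0,"rz":0},
    {"tx":0,"ty":0,"tz":-0.02,"rx":0,"ry":0,"rz":0}
  ],
  "grip": 0.15
}}

```text
time_s: 19.65
position: [0.5658, 0.3429, 0.0603]
tcp_rot: [[-0.999, -0.036, -0.004], [-0.036, 0.999, -0.003], [0.004, -0.003, -1.0]]
contact_force: [-0.2, -0.5, -0.5]
width: 0.85
gripper_force: 0.0
```

Request:
{"op": "apply_moves", "data": {
  "rows": [
    {"tx":0,"ty":0,"tz":-0.04,"rx":0,"ry":0,"rz":0},
    {"tx":0,"ty":0,"tz":-0.04,"rx":0,"ry":0,"rz":0},
    {"tx":0,"ty":0,"tz":-0.02,"rx":0,"ry":0,"rz":0},
    {"tx":-0.009,"ty":-0.03,"tz":0,"rx":0,"ry":0,"rz":0},
    {"tx":-0.009,"ty":-0.037,"tz":0,"rx":0,"ry":0,"rz":0}
  ]
}}

```text
time_s: 20.15
position: [0.5878, 0.279, 0.1636]
tcp_rot: [[-0.999, -0.04, 0.001], [-0.04, 0.999, 0.002], [-0.001, 0.002, -1.0]]
contact_force: [0.5, -0.5, -1.1]
width: 0.848
gripper_force: 0.0
```

Request:
{"op": "apply_moves", "data": {
  "rows": [
    {"tx":-0.009,"ty":-0.037,"tz":0,"rx":0,"ry":0,"rz":0},
    {"tx":-0.009,"ty":-0.037,"tz":0,"rx":0,"ry":0,"rz":0},
    {"tx":-0.009,"ty":-0.037,"tz":0,"rx":0,"ry":0,"rz":0},
    {"tx":-0.009,"ty":-0.037,"tz":0,"rx":0,"ry":0,"rz":0},
    {"tx":-0.009,"ty":-0.037,"tz":0,"rx":0,"ry":0,"rz":0}
  ]
}}

```text
time_s: 20.65
position: [0.6398, 0.0928, 0.1629]
tcp_rot: [[-0.999, -0.036, 0.0], [-0.036, 0.999, 0.0], [-0.0, 0.0, -1.0]]
contact_force: [0.4, -0.1, -0.2]
width: 0.855
gripper_force: 0.0
```

Request:
{"op": "apply_moves", "data": {
  "rows": [
    {"tx":-0.009,"ty":-0.037,"tz":0,"rx":0,"ry":0,"rz":0},
    {"tx":-0.009,"ty":-0.037,"tz":0,"rx":0,"ry":0,"rz":0},
    {"tx":-0.009,"ty":-0.037,"tz":0,"rx":0,"ry":0,"rz":0},
    {"tx":-0.009,"ty":-0.037,"tz":0,"rx":0,"ry":0,"rz":0},
    {"tx":0,"ty":-0.037,"tz":0,"rx":0,"ry":0,"rz":0}
  ]
}}

```text
time_s: 21.15
position: [0.6829, -0.0906, 0.1626]
tcp_rot: [[-0.999, -0.037, 0.0], [-0.037, 0.999, -0.0], [-0.0, -0.0, -1.0]]
contact_force: [-0.2, 0.7, 0.2]
width: 0.853
gripper_force: 0.0
```

Request:
{"op": "apply_moves", "data": {
  "rows": [
    {"tx":0,"ty":-0.02,"tz":0,"rx":0,"ry":0,"rz":-6.2},
    {"tx":0,"ty":0,"tz":0,"rx":0,"ry":0,"rz":-6.2},
    {"tx":0,"ty":0,"tz":0,"rx":0,"ry":0,"rz":-6.2},
    {"tx":0,"ty":0,"tz":0,"rx":0,"ry":0,"rz":-6.2},
    {"tx":0,"ty":0,"tz":0,"rx":0,"ry":0,"rz":0}
  ]
}}

```text
time_s: 21.65
position: [0.683, -0.1095, 0.1628]
tcp_rot: [[-0.891, -0.453, -0.0], [-0.453, 0.891, 0.0], [0.0, 0.0, -1.0]]
contact_force: [-0.3, 0.1, -0.4]
width: 0.848
gripper_force: 0.0
```

```bash
python3 - <<'E'
from util import *
s=state();print(s['time_s'],s['position'],to(s,.695,-.129,.024,207))
c=camera('wrist');cv2.imwrite('pics/w7.png',cv2.convertScaleAbs(c['img'],alpha=1.5)[:,:,::-1])
E
```

```text
21.65 [ 0.68297472 -0.10946608  0.16277694] ([-0.0019, -0.0229, 0.1388], np.float64(-0.04))
```

View pics/w7.png

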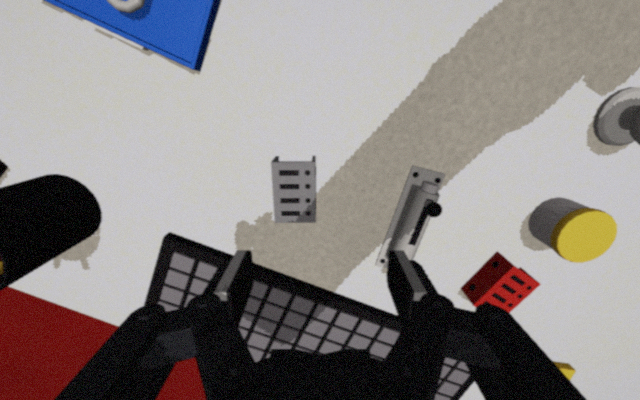

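The bracket is square to the jaws, its top-face centre at about (295,191).

```bash
python3 - <<'E'
from util import *
s=state();c=camera('wrist')
p=at(c,s,(295,191.5),.03);print(p,to(s,*p,.024,207))
E
```

```text
[ 0.69302175 -0.13046658] ([0.0005, -0.0234, 0.1388], np.float64(-0.26))
```

Request:
{"op": "apply_moves", "data": {
  "rows": [
    {"tx":-0.001,"ty":-0.022,"tz":0.02,"rx":0,"ry":0,"rz":0},
    {"tx":0,"ty":0,"tz":0.02,"rx":0,"ry":0,"rz":0},
    {"tx":0,"ty":0,"tz":0.02,"rx":0,"ry":0,"rz":0},
    {"tx":0,"ty":0,"tz":0.02,"rx":0,"ry":0,"rz":0},
    {"tx":0,"ty":0,"tz":0,"rx":0,"ry":0,"rz":0}
  ]
}}

```text
time_s: 22.25
position: [0.6921, -0.1279, 0.0797]
tcp_rot: [[-0.893, -0.45, -0.005], [-0.45, 0.893, 0.001], [0.004, 0.003, -1.0]]
contact_force: [-0.9, -0.1, -0.3]
width: 0.851
gripper_force: 0.0
```

Request:
{"op": "apply_moves", "data": {
  "rows": [
    {"tx":0,"ty":-0.002,"tz":0.02,"rx":0,"ry":0,"rz":0},
    {"tx":0,"ty":0,"tz":0.02,"rx":0,"ry":0,"rz":0},
    {"tx":0,"ty":0,"tz":0.014,"rx":0,"ry":0,"rz":0},
    {"tx":0,"ty":0,"tz":0,"rx":0,"ry":0,"rz":0},
    {"tx":0,"ty":0,"tz":0,"rx":0,"ry":0,"rz":0}
  ]
}}

```text
time_s: 22.75
position: [0.6952, -0.1303, 0.0299]
tcp_rot: [[-0.892, -0.452, 0.001], [-0.452, 0.892, -0.0], [-0.001, -0.0, -1.0]]
contact_force: [0.3, -0.4, 1.1]
width: 0.847
gripper_force: 0.0
```

Request:
{"op": "apply_moves", "data": {
  "rows": [
    {"tx":0,"ty":0,"tz":0,"rx":0,"ry":0,"rz":0},
    {"tx":0,"ty":0,"tz":0,"rx":0,"ry":0,"rz":0},
    {"tx":0,"ty":0,"tz":0,"rx":0,"ry":0,"rz":0},
    {"tx":0,"ty":0,"tz":0,"rx":0,"ry":0,"rz":0},
    {"tx":0,"ty":0,"tz":0,"rx":0,"ry":0,"rz":0}
  ],
  "grip": 1,
  "grip_force": 40
}}

```text
time_s: 23.25
position: [0.6955, -0.1303, 0.0303]
tcp_rot: [[-0.892, -0.452, 0.002], [-0.452, 0.892, 0.0], [-0.002, -0.001, -1.0]]
contact_force: [-0.1, 1.3, 5.9]
width: 0.46
gripper_force: 41.1
```

Request:
{"op": "apply_moves", "data": {
  "rows": [
    {"tx":0,"ty":0,"tz":-0.02,"rx":0,"ry":0,"rz":0},
    {"tx":0,"ty":0,"tz":-0.03,"rx":0,"ry":0,"rz":0},
    {"tx":0,"ty":0,"tz":-0.04,"rx":0,"ry":0,"rz":6.8},
    {"tx":0,"ty":0,"tz":-0.04,"rx":0,"ry":0,"rz":6.8},
    {"tx":0,"ty":0,"tz":0,"rx":0,"ry":0,"rz":6.8}
  ]
}}

```text
time_s: 23.75
position: [0.6974, -0.1312, 0.1659]
tcp_rot: [[-0.994, -0.108, 0.009], [-0.108, 0.994, -0.001], [-0.009, -0.002, -1.0]]
contact_force: [0.1, -0.1, -1.3]
width: 0.46
gripper_force: 40.8
```

Request:
{"op": "apply_moves", "data": {
  "rows": [
    {"tx":0.014,"ty":0.03,"tz":0,"rx":0,"ry":0,"rz":0},
    {"tx":0.014,"ty":0.038,"tz":0,"rx":0,"ry":0,"rz":0},
    {"tx":0.014,"ty":0.038,"tz":0,"rx":0,"ry":0,"rz":0},
    {"tx":0.014,"ty":0.038,"tz":0,"rx":0,"ry":0,"rz":0},
    {"tx":0.014,"ty":0.038,"tz":0,"rx":0,"ry":0,"rz":0}
  ]
}}

```text
time_s: 24.25
position: [0.6036, 0.044, 0.159]
tcp_rot: [[-0.994, -0.113, -0.0], [-0.113, 0.994, 0.0], [0.0, 0.0, -1.0]]
contact_force: [0.1, 0.0, -1.5]
width: 0.458
gripper_force: 40.8
```

Request:
{"op": "apply_moves", "data": {
  "rows": [
    {"tx":0.014,"ty":0.038,"tz":0,"rx":0,"ry":0,"rz":0},
    {"tx":0.014,"ty":0.038,"tz":0,"rx":0,"ry":0,"rz":0},
    {"tx":0.014,"ty":0.038,"tz":0,"rx":0,"ry":0,"rz":0},
    {"tx":0.014,"ty":0.038,"tz":0,"rx":0,"ry":0,"rz":0},
    {"tx":0.014,"ty":0.038,"tz":0,"rx":0,"ry":0,"rz":0}
  ]
}}

```text
time_s: 24.75
position: [0.5126, 0.2248, 0.1591]
tcp_rot: [[-0.994, -0.113, 0.0], [-0.113, 0.994, 0.0], [-0.0, 0.0, -1.0]]
contact_force: [0.5, 1.3, -0.3]
width: 0.461
gripper_force: 40.8
```

Request:
{"op": "apply_moves", "data": {
  "rows": [
    {"tx":0.014,"ty":0.038,"tz":0,"rx":0,"ry":0,"rz":0},
    {"tx":0.014,"ty":0.038,"tz":0,"rx":0,"ry":0,"rz":0},
    {"tx":0.014,"ty":0.038,"tz":0,"rx":0,"ry":0,"rz":0},
    {"tx":0,"ty":0,"tz":0,"rx":0,"ry":0,"rz":0},
    {"tx":0,"ty":0,"tz":0,"rx":0,"ry":0,"rz":0}
  ]
}}

```text
time_s: 25.25
position: [0.4584, 0.3328, 0.1589]
tcp_rot: [[-0.993, -0.115, -0.0], [-0.115, 0.993, -0.0], [0.0, -0.0, -1.0]]
contact_force: [1.6, -0.4, -1.4]
width: 0.458
gripper_force: 40.9
```

```bash
python3 - <<'E'
from util import *
s=state();print(s['time_s'],s['position'],s['contact_force'],to(s,.4623,.331,.0345,186.4))
c=camera('wrist');cv2.imwrite('pics/w8.png',cv2.convertScaleAbs(c['img'],alpha=1.5)[:,:,::-1])
E
```

```text
25.25 [0.45843274 0.33279915 0.15890063] [ 1.63089112 -0.40825392 -1.36607962] ([-0.0037, -0.0022, 0.1244], np.float64(0.21))
```

View pics/w8.png

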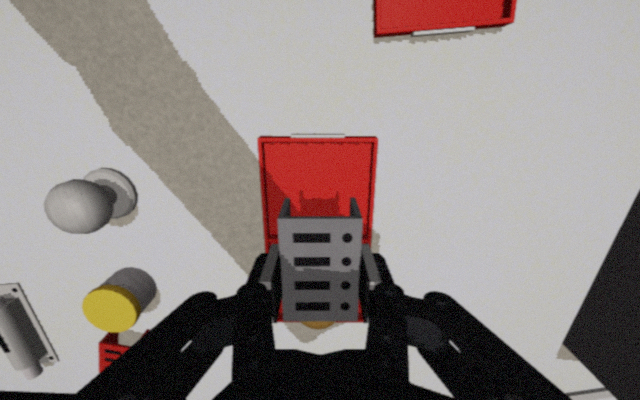

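The bracket is held level and square above the near compartment. Lowering it.

Request:
{"op": "apply_moves", "data": {
  "rows": [
    {"tx":-0.004,"ty":-0.002,"tz":0.025,"rx":0,"ry":0,"rz":0},
    {"tx":0,"ty":0,"tz":0.03,"rx":0,"ry":0,"rz":0},
    {"tx":0,"ty":0,"tz":0.03,"rx":0,"ry":0,"rz":0},
    {"tx":0,"ty":0,"tz":0.02,"rx":0,"ry":0,"rz":0},
    {"tx":0,"ty":0,"tz":0.01,"rx":0,"ry":0,"rz":0}
  ]
}}

```text
time_s: 25.8
position: [0.4634, 0.3284, 0.0422]
tcp_rot: [[-0.994, -0.11, -0.002], [-0.11, 0.994, -0.002], [0.002, -0.002, -1.0]]
contact_force: [0.3, 0.4, -1.4]
width: 0.456
gripper_force: 40.9
```

Request:
{"op": "apply_moves", "data": {
  "rows": [
    {"tx":0,"ty":0,"tz":0.004,"rx":0,"ry":0,"rz":0},
    {"tx":0,"ty":0,"tz":0.002,"rx":0,"ry":0,"rz":0},
    {"tx":0,"ty":0,"tz":0,"rx":0,"ry":0,"rz":0},
    {"tx":0,"ty":0,"tz":0,"rx":0,"ry":0,"rz":0},
    {"tx":0,"ty":0,"tz":0,"rx":0,"ry":0,"rz":0}
  ]
}}

```text
time_s: 26.3
position: [0.4636, 0.3309, 0.0387]
tcp_rot: [[-0.994, -0.113, 0.001], [-0.113, 0.994, 0.001], [-0.001, 0.001, -1.0]]
contact_force: [0.8, -0.6, -1.2]
width: 0.461
gripper_force: 40.9
```

Request:
{"op": "apply_moves", "data": {
  "rows": [
    {"tx":0,"ty":0,"tz":0.003,"rx":0,"ry":0,"rz":0},
    {"tx":0,"ty":0,"tz":0.002,"rx":0,"ry":0,"rz":0},
    {"tx":0,"ty":0,"tz":0,"rx":0,"ry":0,"rz":0},
    {"tx":0,"ty":0,"tz":0,"rx":0,"ry":0,"rz":0},
    {"tx":0,"ty":0,"tz":0,"rx":0,"ry":0,"rz":0}
  ]
}}

```text
time_s: 26.8
position: [0.4633, 0.3307, 0.0332]
tcp_rot: [[-0.994, -0.113, 0.0], [-0.113, 0.994, 0.0], [-0.0, 0.0, -1.0]]
contact_force: [-2.2, -1.5, 4.4]
width: 0.457
gripper_force: 41.4
```

Request:
{"op": "apply_moves", "data": {
  "rows": [
    {"tx":0,"ty":0,"tz":0,"rx":0,"ry":0,"rz":0},
    {"tx":0,"ty":0,"tz":0,"rx":0,"ry":0,"rz":0},
    {"tx":0,"ty":0,"tz":0,"rx":0,"ry":0,"rz":0},
    {"tx":0,"ty":0,"tz":-0.02,"rx":0,"ry":0,"rz":0},
    {"tx":0,"ty":0,"tz":-0.04,"rx":0,"ry":0,"rz":0}
  ],
  "grip": 0.3
}}

```text
time_s: 27.3
position: [0.4616, 0.3293, 0.0909]
tcp_rot: [[-0.994, -0.113, -0.004], [-0.113, 0.994, -0.004], [0.005, -0.004, -1.0]]
contact_force: [0.9, 0.3, 0.2]
width: 0.7
gripper_force: 0.0
```

Request:
{"op": "apply_moves", "data": {
  "rows": [
    {"tx":0,"ty":0,"tz":-0.04,"rx":0,"ry":0,"rz":0},
    {"tx":0,"ty":0,"tz":-0.03,"rx":0,"ry":0,"rz":0},
    {"tx":-0.017,"ty":-0.036,"tz":0,"rx":0,"ry":0,"rz":0},
    {"tx":-0.017,"ty":-0.036,"tz":0,"rx":0,"ry":0,"rz":0},
    {"tx":-0.017,"ty":-0.036,"tz":0,"rx":0,"ry":0,"rz":0}
  ]
}}

```text
time_s: 27.8
position: [0.5268, 0.2279, 0.1634]
tcp_rot: [[-0.994, -0.114, 0.001], [-0.114, 0.994, 0.001], [-0.001, 0.0, -1.0]]
contact_force: [0.8, -0.1, 0.1]
width: 0.701
gripper_force: 0.0
```

Request:
{"op": "apply_moves", "data": {
  "rows": [
    {"tx":-0.018,"ty":-0.036,"tz":0,"rx":0,"ry":0,"rz":0},
    {"tx":-0.018,"ty":-0.036,"tz":0,"rx":0,"ry":0,"rz":0},
    {"tx":-0.018,"ty":-0.036,"tz":0,"rx":0,"ry":0,"rz":0},
    {"tx":-0.018,"ty":-0.036,"tz":0,"rx":0,"ry":0,"rz":0},
    {"tx":-0.018,"ty":-0.036,"tz":0,"rx":0,"ry":0,"rz":0}
  ]
}}

```text
time_s: 28.3
position: [0.6366, 0.0589, 0.1629]
tcp_rot: [[-0.994, -0.113, 0.0], [-0.113, 0.994, 0.0], [-0.0, 0.0, -1.0]]
contact_force: [0.6, 0.2, 0.5]
width: 0.7
gripper_force: 0.0
```

Request:
{"op": "apply_moves", "data": {
  "rows": [
    {"tx":-0.018,"ty":-0.036,"tz":0,"rx":0,"ry":0,"rz":0},
    {"tx":-0.018,"ty":-0.036,"tz":0,"rx":0,"ry":0,"rz":0},
    {"tx":0,"ty":0,"tz":0,"rx":0,"ry":0,"rz":-5.6},
    {"tx":0,"ty":0,"tz":0,"rx":0,"ry":0,"rz":0},
    {"tx":0,"ty":0,"tz":0,"rx":0,"ry":0,"rz":0}
  ]
}}

```text
time_s: 28.8
position: [0.6796, -0.0062, 0.1627]
tcp_rot: [[-0.978, -0.208, -0.0], [-0.208, 0.978, 0.001], [0.0, 0.001, -1.0]]
contact_force: [-0.2, 0.3, -0.2]
width: 0.701
gripper_force: 0.0
```

```bash
python3 - <<'E'
from util import *
s=state();print(s['time_s'],s['position'],s['contact_force'],to(s,.676,-.003,.026,192))
c=camera('wrist');cv2.imwrite('pics/w9.png',cv2.convertScaleAbs(c['img'],alpha=1.5)[:,:,::-1])
E
```

```text
28.8 [ 0.67957371 -0.00618557  0.16269889] [-0.22722683  0.28494635 -0.18884783] ([0.0028, 0.0037, 0.1367], np.float64(-0.01))
```

View pics/w9.png

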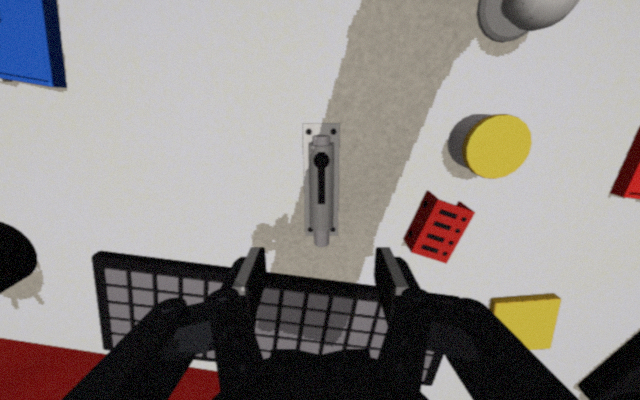

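The bolt is aligned with the jaws: its plate spans u 303–340 and v 123–232, so the plate centre is at about (321.5,178).

```bash
python3 - <<'E'
from util import *
s=state();c=camera('wrist')
p=at(c,s,(321.5,178),.003);print(p,to(s,*p,.026,192),at(c,s,(321.5,123),.003),at(c,s,(321.5,232),.003),at(c,s,(321.5,200),.029))
E
```

```text
[ 0.67301472 -0.00508313] ([0.0062, 0.0019, 0.1368], np.float64(0.04)) [ 0.61967607 -0.01654264] [0.73259463 0.00771728] [ 0.68729868 -0.00221915]
```

Request:
{"op": "apply_moves", "data": {
  "rows": [
    {"tx":0.003,"ty":0.003,"tz":0.02,"rx":0,"ry":0,"rz":0},
    {"tx":0,"ty":0,"tz":0.02,"rx":0,"ry":0,"rz":0},
    {"tx":0,"ty":0,"tz":0.02,"rx":0,"ry":0,"rz":0},
    {"tx":0,"ty":0,"tz":0.01,"rx":0,"ry":0,"rz":0},
    {"tx":0,"ty":0,"tz":0,"rx":0,"ry":0,"rz":0}
  ]
}}

```text
time_s: 29.4
position: [0.6753, -0.004, 0.0917]
tcp_rot: [[-0.978, -0.21, -0.002], [-0.21, 0.978, 0.0], [0.002, 0.001, -1.0]]
contact_force: [-1.1, -0.4, -0.4]
width: 0.699
gripper_force: 0.0
```

Request:
{"op": "apply_moves", "data": {
  "rows": [
    {"tx":0,"ty":0,"tz":0.02,"rx":0,"ry":0,"rz":0},
    {"tx":0,"ty":0,"tz":0.02,"rx":0,"ry":0,"rz":0},
    {"tx":0,"ty":0,"tz":0.02,"rx":0,"ry":0,"rz":0},
    {"tx":0,"ty":0,"tz":0.008,"rx":0,"ry":0,"rz":0},
    {"tx":0,"ty":0,"tz":0,"rx":0,"ry":0,"rz":0}
  ]
}}

```text
time_s: 29.9
position: [0.676, -0.0046, 0.0248]
tcp_rot: [[-0.978, -0.209, -0.001], [-0.209, 0.978, 0.0], [0.001, 0.0, -1.0]]
contact_force: [0.1, 0.2, -0.3]
width: 0.705
gripper_force: 0.0
```

Request:
{"op": "apply_moves", "data": {
  "rows": [
    {"tx":0,"ty":0,"tz":0,"rx":0,"ry":0,"rz":0},
    {"tx":0,"ty":0,"tz":0,"rx":0,"ry":0,"rz":0},
    {"tx":0,"ty":0,"tz":0,"rx":0,"ry":0,"rz":0},
    {"tx":0,"ty":0,"tz":0,"rx":0,"ry":0,"rz":0},
    {"tx":0,"ty":0,"tz":0,"rx":0,"ry":0,"rz":0}
  ],
  "grip": 1,
  "grip_force": 50
}}

```text
time_s: 30.4
position: [0.6771, -0.0049, 0.0266]
tcp_rot: [[-0.978, -0.209, 0.002], [-0.209, 0.978, 0.0], [-0.002, -0.0, -1.0]]
contact_force: [-2.1, 0.0, 6.8]
width: 0.265
gripper_force: 50.3
```

Request:
{"op": "apply_moves", "data": {
  "rows": [
    {"tx":0,"ty":0,"tz":-0.01,"rx":0,"ry":0,"rz":0},
    {"tx":0,"ty":0,"tz":-0.02,"rx":0,"ry":0,"rz":0},
    {"tx":0,"ty":0,"tz":-0.03,"rx":0,"ry":0,"rz":0},
    {"tx":0,"ty":0,"tz":-0.03,"rx":0,"ry":0,"rz":4.8},
    {"tx":0,"ty":0,"tz":0,"rx":0,"ry":0,"rz":4.8}
  ]
}}

```text
time_s: 30.9
position: [0.6785, -0.0053, 0.1204]
tcp_rot: [[-0.999, -0.04, 0.007], [-0.04, 0.999, 0.001], [-0.007, 0.0, -1.0]]
contact_force: [0.7, -0.7, -2.6]
width: 0.263
gripper_force: 49.4
```

Request:
{"op": "apply_moves", "data": {
  "rows": [
    {"tx":0.015,"ty":-0.02,"tz":0,"rx":0,"ry":0,"rz":0},
    {"tx":0.027,"ty":-0.033,"tz":0,"rx":0,"ry":0,"rz":0},
    {"tx":0.027,"ty":-0.033,"tz":0,"rx":0,"ry":0,"rz":0},
    {"tx":0.027,"ty":-0.033,"tz":0,"rx":0,"ry":0,"rz":0},
    {"tx":0.027,"ty":-0.033,"tz":0,"rx":0,"ry":0,"rz":0}
  ]
}}

```text
time_s: 31.4
position: [0.5585, -0.1632, 0.1155]
tcp_rot: [[-0.999, -0.043, 0.0], [-0.043, 0.999, 0.0], [-0.0, 0.0, -1.0]]
contact_force: [1.1, -0.2, -1.9]
width: 0.263
gripper_force: 49.4
```

Request:
{"op": "apply_moves", "data": {
  "rows": [
    {"tx":0.027,"ty":-0.033,"tz":0,"rx":0,"ry":0,"rz":0},
    {"tx":0.027,"ty":-0.033,"tz":0,"rx":0,"ry":0,"rz":0},
    {"tx":0.027,"ty":-0.033,"tz":0,"rx":0,"ry":0,"rz":0},
    {"tx":0.027,"ty":-0.033,"tz":0,"rx":0,"ry":0,"rz":0},
    {"tx":0,"ty":0,"tz":0,"rx":0,"ry":0,"rz":0}
  ]
}}

```text
time_s: 31.9
position: [0.453, -0.3043, 0.1158]
tcp_rot: [[-0.999, -0.034, -0.001], [-0.034, 0.999, -0.002], [0.001, -0.002, -1.0]]
contact_force: [0.7, 0.2, -2.5]
width: 0.263
gripper_force: 49.4
```

```bash
python3 - <<'E'
from util import *
s=state();print(s['time_s'],s['position'],s['contact_force'],to(s,.459,-.298,.03,182.5))
c=camera('wrist');cv2.imwrite('pics/w10.png',cv2.convertScaleAbs(c['img'],alpha=1.5)[:,:,::-1])
E
```

```text
31.9 [ 0.45295571 -0.30431877  0.11578917] [ 0.68105649  0.20986755 -2.50983167] ([-0.0063, 0.0063, 0.0858], np.float64(-0.55))
```

View pics/w10.png

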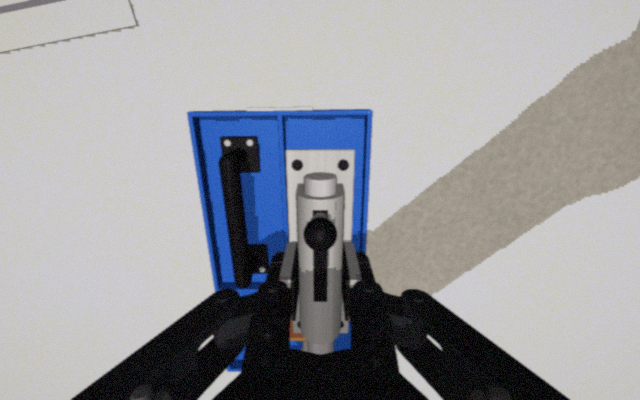

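The handle is at rest in its lane. The bolt is held over the other one. The tray's near rim runs from (189,113) to (371,110), with the divider at (282,113).

```bash
python3 - <<'E'
from util import *
s=state();c=camera('wrist')
print(s['position'],[at(c,s,u,.015) for u in((189,113),(371,110),(282,113))],at(c,s,(320,150),.094))
print(to(s,.459,-.298,.03,182.5))
E
```

```text
[ 0.45533875 -0.30141856  0.11562771] [array([ 0.38609024, -0.40191925]), array([ 0.37891447, -0.26567858]), array([ 0.38352232, -0.33221284])] [ 0.39665253 -0.30329673]
([-0.0038, 0.0033, 0.0856], np.float64(-0.37))
```

Request:
{"op": "apply_moves", "data": {
  "rows": [
    {"tx":-0.003,"ty":0.004,"tz":0.01,"rx":0,"ry":0,"rz":0},
    {"tx":0,"ty":0,"tz":0.02,"rx":0,"ry":0,"rz":0},
    {"tx":0,"ty":0,"tz":0.02,"rx":0,"ry":0,"rz":0},
    {"tx":0,"ty":0,"tz":0.01,"rx":0,"ry":0,"rz":0},
    {"tx":0,"ty":0,"tz":0,"rx":0,"ry":0,"rz":0}
  ]
}}

```text
time_s: 32.5
position: [0.4603, -0.2929, 0.0533]
tcp_rot: [[-0.999, -0.045, -0.003], [-0.045, 0.999, 0.001], [0.003, 0.001, -1.0]]
contact_force: [0.4, -0.1, -2.6]
width: 0.268
gripper_force: 49.4
```

Request:
{"op": "apply_moves", "data": {
  "rows": [
    {"tx":0,"ty":-0.003,"tz":0,"rx":0,"ry":0,"rz":0},
    {"tx":0,"ty":0,"tz":0.008,"rx":0,"ry":0,"rz":0},
    {"tx":0,"ty":0,"tz":0.008,"rx":0,"ry":0,"rz":0},
    {"tx":0,"ty":0,"tz":0.003,"rx":0,"ry":0,"rz":0},
    {"tx":0,"ty":0,"tz":0,"rx":0,"ry":0,"rz":0}
  ]
}}

```text
time_s: 33.0
position: [0.4603, -0.2973, 0.0354]
tcp_rot: [[-0.999, -0.043, -0.001], [-0.043, 0.999, 0.0], [0.001, 0.001, -1.0]]
contact_force: [-0.7, -0.5, -2.3]
width: 0.265
gripper_force: 49.5
```

Request:
{"op": "apply_moves", "data": {
  "rows": [
    {"tx":0,"ty":0,"tz":0.002,"rx":0,"ry":0,"rz":0},
    {"tx":0,"ty":0,"tz":0.001,"rx":0,"ry":0,"rz":0},
    {"tx":0,"ty":0,"tz":0,"rx":0,"ry":0,"rz":0},
    {"tx":0,"ty":0,"tz":0,"rx":0,"ry":0,"rz":0},
    {"tx":0,"ty":0,"tz":0,"rx":0,"ry":0,"rz":0}
  ]
}}

```text
time_s: 33.5
position: [0.4608, -0.2975, 0.0331]
tcp_rot: [[-0.999, -0.043, 0.0], [-0.043, 0.999, 0.0], [-0.0, 0.0, -1.0]]
contact_force: [-0.1, 0.4, -2.8]
width: 0.266
gripper_force: 49.5
```

Request:
{"op": "apply_moves", "data": {
  "rows": [
    {"tx":0,"ty":0,"tz":0.002,"rx":0,"ry":0,"rz":0},
    {"tx":0,"ty":0,"tz":0.001,"rx":0,"ry":0,"rz":0},
    {"tx":0,"ty":0,"tz":0.001,"rx":0,"ry":0,"rz":0},
    {"tx":0,"ty":0,"tz":0,"rx":0,"ry":0,"rz":0},
    {"tx":0,"ty":0,"tz":0,"rx":0,"ry":0,"rz":0}
  ]
}}

```text
time_s: 34.0
position: [0.4606, -0.2974, 0.0295]
tcp_rot: [[-0.999, -0.043, 0.0], [-0.043, 0.999, 0.001], [-0.0, 0.001, -1.0]]
contact_force: [-3.1, 2.6, 7.5]
width: 0.264
gripper_force: 50.7
```

Request:
{"op": "apply_moves", "data": {
  "rows": [
    {"tx":0,"ty":0,"tz":0,"rx":0,"ry":0,"rz":0},
    {"tx":0,"ty":0,"tz":0,"rx":0,"ry":0,"rz":0},
    {"tx":0,"ty":0,"tz":0,"rx":0,"ry":0,"rz":0},
    {"tx":0,"ty":0,"tz":-0.01,"rx":0,"ry":0,"rz":0},
    {"tx":0,"ty":0,"tz":-0.03,"rx":0,"ry":0,"rz":0}
  ],
  "grip": 0.64
}}

```text
time_s: 34.5
position: [0.4592, -0.2967, 0.0678]
tcp_rot: [[-0.999, -0.043, -0.004], [-0.043, 0.999, 0.001], [0.004, 0.002, -1.0]]
contact_force: [0.1, 0.3, 0.1]
width: 0.359
gripper_force: 0.0
```

Request:
{"op": "apply_moves", "data": {
  "rows": [
    {"tx":0,"ty":0,"tz":-0.04,"rx":0,"ry":0,"rz":0},
    {"tx":0,"ty":0,"tz":-0.05,"rx":0,"ry":0,"rz":0},
    {"tx":-0.02,"ty":0.045,"tz":-0.04,"rx":0,"ry":0,"rz":0},
    {"tx":-0.02,"ty":0.045,"tz":-0.03,"rx":0,"ry":0,"rz":0},
    {"tx":-0.02,"ty":0.045,"tz":0,"rx":0,"ry":0,"rz":0}
  ]
}}

```text
time_s: 35.0
position: [0.5102, -0.1763, 0.2214]
tcp_rot: [[-0.999, -0.04, 0.007], [-0.04, 0.999, -0.001], [-0.007, -0.001, -1.0]]
contact_force: [1.6, -0.4, -1.0]
width: 0.355
gripper_force: 0.0
```

Request:
{"op": "apply_moves", "data": {
  "rows": [
    {"tx":-0.02,"ty":0.045,"tz":0,"rx":0,"ry":0,"rz":0},
    {"tx":-0.02,"ty":0.045,"tz":0,"rx":0,"ry":0,"rz":0},
    {"tx":-0.02,"ty":0.045,"tz":0,"rx":0,"ry":0,"rz":0},
    {"tx":0,"ty":0,"tz":0,"rx":0,"ry":0,"rz":0},
    {"tx":0,"ty":0,"tz":0,"rx":0,"ry":0,"rz":0}
  ]
}}

```text
time_s: 35.5
position: [0.5628, -0.0374, 0.2169]
tcp_rot: [[-0.999, -0.046, 0.0], [-0.046, 0.999, -0.0], [-0.0, -0.0, -1.0]]
contact_force: [0.3, -1.4, 0.2]
width: 0.365
gripper_force: 0.0
```

```bash
python3 - <<'E'
from util import *
c=camera('wrist')['img'];d=camera('scene')['img'][80:380,120:520]
print(state()['time_s'],state()['position'])
a=cv2.resize(c[0:400],(640,400));d=cv2.resize(d,(800,600),interpolation=cv2.INTER_CUBIC)
cv2.imwrite('pics/f2.png',cv2.convertScaleAbs(d,alpha=1.4)[:,:,::-1])
E
```

```text
35.6 [ 0.56236307 -0.03988577  0.21695646]
```

View pics/f2.png

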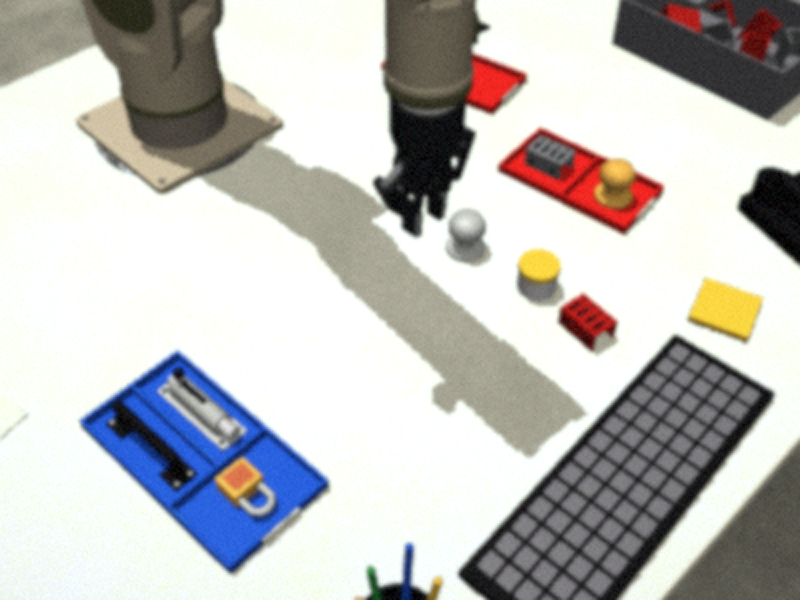

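All five parts sit flat in their compartments: bracket (550,155), knob (617,183), bolt (203,408), handle (150,445) and padlock (245,485). The silver knob, tin and red bracket are untouched.

```bash
python3 -c "from workcell import hand_in;print(hand_in())"
```

```text
the job is handed in; nothing more can be done
None
```

Both kits are made up and the job is handed in at about 36 s of robot time; no verdict came back, but the last picture shows all five parts flat in their compartments and the silver knob, red bracket and tin untouched.

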